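Put the lemons away in the tilted jar and lock its push-and-turn cap

ROBOT

A 6-joint arm with a two-finger parallel gripper is mounted at the origin on a cart in front of the work surface, level with it; the furniture and walls round the work are solid. World frame = base frame: x ahead of the robot, y to its left, z up, the work surface at z = 0. Lengths are in mm, angles in rad, forces in N, time in s.
With the tool pointing down it reaches from about 275 to 750 mm from the base axis. Payload 10.2 kg.
Tool frame: the origin (TCP) lies midway between the tips of the shut fingers; the grasp point (between the pads) lies 19 mm behind it; z points along the fingers, y is the line along which they close (so a half turn about z gives the same grasp; the last joint's range is limited). The gripper opens to 88 mm and grips with 3 to 60 N. Pads are 18 mm wide; open, the fingers measure 123 mm over their backs; the gripper's body (75 mm by 187 mm) begins 45 mm behind the grasp point.
Start: joints at [1.023, 0.313, 1.498, -0, 1.331, -0.223], TCP at [167.55, 497.552, 207.82] pointing down, gripper open.
Joint ranges: [-2.94, 2.94], [-0.97, 2.17], [0.19, 2.56], [-1.23, 4.37], [0.02, 3.11], [-2.88, 2.88]. Speed limits (rad/s): [2.39, 2.39, 3.01, 3.14, 3.14, 3.14].

INTERFACE

Orientations are given as a 3x3 rotation matrix whose columns are the frame's x, y, z axes.
In Python, from plant import robot, eyes, ticket gives the robot as it stands.
- The arm moves only by the tool carry_out, never from a script. Its argument "moves" is a list of rows, each a list of 5 numbers: the closure, from 0 (fully open) to 1 (shut), then the shift along the tool's x, y, z in mm, then the turn about the tool's z in rad. A call has 1 to 10 rows; each row shifts and turns the commanded pose from where the row before left it, along the tool's axes as they then stand; what a row does not reach is not made up. A row lasts 1/10 s, in which the tool goes at most 50 mm and 8.59 degrees, less where a joint would pass 70% of its speed; a pose out of reach is approached as far as the arm can. A call with a gripper value outside its range is refused whole. The fingers move at their own pace and stop on an object; "grip_force" is the grip in N (left out, the last holds). Time passes only in rows, so rows that do not move let the fingers close. It gives the time, the measured TCP pose, the force, the opening and the grip force at its end, in the units of the state.
- robot.observe(): the state, without advancing time (a new reading comes with each control period).
- eyes.get_image(name): name is "scene" or "top" or "wrist"; returns a dict with "frame" (420x560x3 uint8, blue, green, red), "z_map" (420x560 float32, mm along the optical axis (not along the pixel's ray), 0 where there is no reading), "vertical_fov" (degrees; the focal length in pixels is half the picture's height over the tangent of half this angle, whatever the lens; pixels are square), "cx", "cy" (the principal point, pixels), "extrinsics" (4x4, takes a point from camera to world coordinates); the wrist camera has in their place "hand_eye" (4x4, takes a point from camera to tool coordinates, whose origin is the TCP and whose axes are the flange's). Camera axes: x right, y down, z forward; pixel columns grow to the right and rows downward; lengths in mm; the calibration is good to about 2 mm. A picture is of the moment at which its call begins: read the wrist's pose just before it.
- ticket.finish_job(): hands the job in; it is judged then, once.
The state is a dict: "time": time; "joint_pos": joint angles; "joint_vel": joint speeds; "joint_efforts": joint torques, N m; "eef_pos": TCP position; "tcp_rot": TCP orientation; "wrist_force": force on the tool from outside, world axes, zero at the start; "ft_torque": the same for the moment, N m; "width": finger opening in mm; "finger_force": force on a finger pad.
Only numpy, scipy, OpenCV 4.12 (cv2) and the standard library are available. Lean on these libraries where they do the work, as an engineer would, in place of code of your own. Each camera call takes 0.05 s, during which the arm holds its last target. There are 200 camera calls.

TASK

Put both lemons into the white jar that leans on its wooden stand, then close it with its steel push-and-turn cap. Set the cap on the mouth with its bar roughly fore-and-aft, between the jar's two lugs, press it down against the sprung collar while turning it clockwise as far as it goes, and let it rise so that the lugs lock it. Leave the garlic, the mug and the salt shaker where they stand.

Things in the scene. Friction and masses are not known exactly. Their poses are not given: they have to be found in the camera images.
- jar: White jar, 144 mm wide, fixed on a wooden stand, leaning 30 deg from vertical towards the robot. Origin: centre of its underside; z runs along the jar's axis out of the mouth, y is level, x points away from the robot and up. Inside floor at z = 7 mm, 134 mm wide inside. Two lugs stick out of the neck at +y and -y to 58 mm from the axis, 26 mm wide, z = 128 to 135 mm.
- jar_mouth (a point): Centre of the jar's open mouth, in the plane of the rim, 150 mm up the jar's axis; axes as the jar's. The mouth is 88 mm wide inside, 95 mm outside; the neck below widens within 12 mm to 100 mm outside.
- collar (a joint): Black sprung collar round the jar's neck, 134 mm wide, top face at jar z = 129 mm when free. Value: how far it is pressed along the axis, 0 to 0.0135 m. Spring 1.1 N per mm, no preload: about 6 N when the cap is locked, 14 N when the cap is fully pressed.
- cap: Loose steel cap, 131 mm wide, 200 g, skirt down on the table. Origin: centre of the skirt's lower edge; z up, x along the bar on top. Skirt and top 38 mm high. Inside, under each end of the bar, a ledge 56 deg wide reaches in to 53 mm from the axis: a seat 5 mm above the skirt's edge, with an 8.5 mm high ridge on the side that leads in clockwise turning and a 16 mm high stop on the other.
- cap_bar (a point): Centre of the cap's dark wooden bar, the grip: 80 mm long (x), 14 mm thick (y), 38 mm high, from 38 to 76 mm above the skirt's edge; this point is at 57 mm. Either way round fits the jar. The cap drops over the neck while the bar is 45 to 135 deg anticlockwise (seen onto the cap's top) of the lug line, jar y; the skirt then rests on the collar, its edge at jar z = 128 mm.
- stand: Wooden stand under the jar, 190 x 160 mm, fixed. Origin: centre of its underside; x away from the robot. How the cap locks: pressed until its edge is below jar z = 119 mm (it stops on the rim at 116), it turns clockwise, the ridges passing under the lugs, until the stops meet the lugs with the bar along jar y. Let go, it rises to 123 mm and is locked. Pressed less, the ridges hit the lugs' sides.
- lemon_1_center (a point): Centre of a yellow lemon lying on the table, 77 mm long along x, 51 mm wide along y, 52 mm high, 95 g.
- lemon_2_center (a point): Centre of the other yellow lemon lying on the table, 78 mm long along x, 55 mm wide along y, 56 mm high, 108 g.
- garlic: Garlic bulb, 50 mm, loose, a bystander. Origin: centre of its underside.
- mug: Cream mug, 83 mm wide, 115 mm with its handle (handle towards its -y), 86 mm high, loose, a bystander. Origin: centre of its underside.
- salt_shaker: Glass salt shaker, 44 mm wide, 90 mm high, loose, a bystander. Origin: centre of its underside.
Not all that is in view belongs to the job. What is shaped like the part that bears lemon_2_center but blue is not meant.

How it is judged:
By the outcome, as a careful person would: the job done as asked, in the order asked, and still so for the second after the job is handed in, with the robot touching nothing.
It also fails if it takes over 72 s, if anything falls off the work surface, if the arm or the gripper's body presses on something with over 40 N, if the wrist force passes 120 N, or if a joint passes its speed limit or range.

## Working session

There is one attempt and no reset: what is moved stays moved. The work goes in short steps, Python scripts to look and compute and a tool call to move; the robot and the scene stay as the last step left them, time stands still between calls to the robot, and variables do not carry over. Pictures are saved under pics/ and viewed, at most 10 in all, crops included, and the job is handed in when it is done.

Besides the shell and the picture viewer there is one more tool, called after "Request:" by a JSON object that holds its "name" and its "arguments". carry_out: Moves the arm, as the interface text tells. Its arguments: {"type":"object","properties":{"moves":{"type":"array"},"grip_force":{"type":"number"}},"required":["moves"]}

```bash
ls; mkdir -p pics
cat > h.py <<'E'
import numpy as np, cv2
from plant import robot, eyes, ticket
def cloud(name):
    s=robot.observe(); d=eyes.get_image(name); z=d["z_map"].astype(float); h,w=z.shape
    f=h/2/np.tan(np.radians(d["vertical_fov"])/2)
    v,u=np.mgrid[:h,:w]
    p=np.stack([(u-d["cx"])/f*z,(v-d["cy"])/f*z,z],-1)
    if "extrinsics" in d: T=np.array(d["extrinsics"])
    else:
        E=np.eye(4);E[:3,:3]=s["tcp_rot"];E[:3,3]=s["eef_pos"];T=E@np.array(d["hand_eye"])
    P=p@T[:3,:3].T+T[:3,3]; P[z==0]=np.nan
    return d["frame"],P,s
E
python3 - <<'E'
from h import *
for n in("scene","top"):
    f,P,s=cloud(n); cv2.imwrite(f"pics/{n}0.png",f); np.save(n+"0.npy",P)
print(s)
E
```

```text
pics
{'time': 0.05, 'joint_pos': array([ 1.02253253e+00,  3.13422856e-01,  1.49842437e+00,  4.32310774e-06,
        1.33097972e+00, -2.23438018e-01]), 'joint_vel': array([-5.41600023e-04, -2.17962666e-03, -3.17999270e-05, -5.37372277e-04,
        9.20361250e-04,  5.84896762e-04]), 'joint_efforts': array([ 3.37345475e-03, -4.03250599e+01, -2.52969950e+01,  6.96855225e-02,
        3.42142023e-02, -4.93449795e-05]), 'eef_pos': array([167.43228108, 497.29450612, 207.27976239]), 'tcp_rot': array([[-9.47705923e-01,  3.19144270e-01, -6.46906529e-04],
       [ 3.19144805e-01,  9.47705381e-01, -1.05119707e-03],
       [ 2.77593278e-04, -1.20268254e-03, -9.99999238e-01]]), 'wrist_force': array([ 0.41427367, -0.61412248, -0.4656066 ]), 'ft_torque': array([-0.01432034, -0.01237662,  0.04126548]), 'finger_force': 0.0, 'width': 88.35954599329845}
```

View pics/scene0.png

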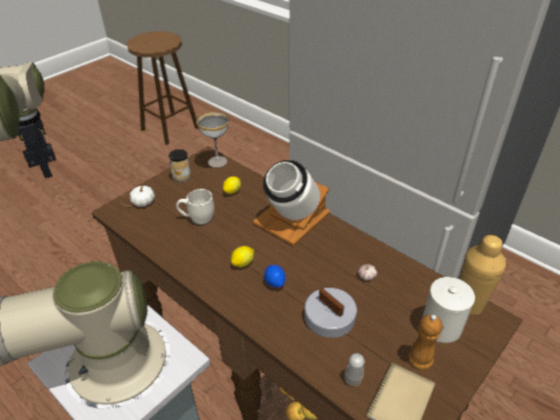

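View pics/top0.png

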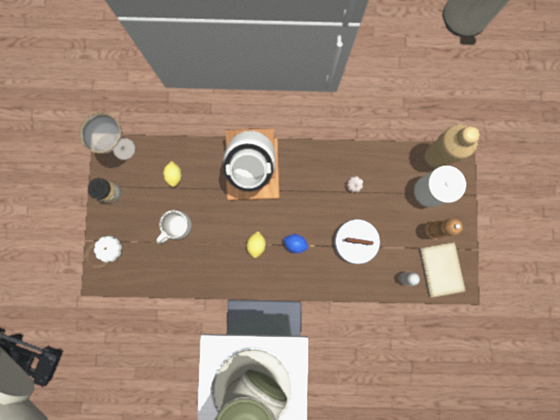

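The top view shows the lemons at (172,174) and (257,245), the blue decoy at (295,243) and the cap at (357,241) with its bar roughly along the row. The jar's mouth is at (249,168), with white lugs at (228,170) and (270,167). The mug is at (175,225), the garlic at (355,184) and the salt shaker at (410,279).

Run:
```python
from h import *
def blob(Q,name):
    c=Q[:,:2].mean(0); r=cv2.minAreaRect(Q[:,:2].astype(np.float32))
    w,V=np.linalg.eigh(np.cov((Q[:,:2]-c).T)); a=V[:,1]
    print(name,len(Q),"mean",c.round(1),"rect",np.round(r[0],1),np.round(r[1],1),"ztop",np.percentile(Q[:,2],98).round(1),"long-axis deg",np.degrees(np.arctan2(a[1],a[0])).round(1)%180)
for n in("scene","top"):
    f=cv2.imread(f"pics/{n}0.png"); P=np.load(n+"0.npy"); H=cv2.cvtColor(f,cv2.COLOR_BGR2HSV)
    pts={"top":{"A":(172,174),"B":(257,245),"blue":(295,243)},"scene":{"A":(231,185),"B":(242,256)}}[n]
    m=((H[...,0]>22)&(H[...,0]<36)&(H[...,1]>150)&(H[...,2]>90))|((H[...,0]>105)&(H[...,0]<130)&(H[...,1]>150))
    k,L=cv2.connectedComponents(m.astype(np.uint8))
    for q,(u,v) in pts.items():
        Q=P[(L==L[v,u])]; Q=Q[np.isfinite(Q[:,0])]; Q=Q[Q[:,2]>8]; blob(Q,n+q)
P=np.load("top0.npy"); f=cv2.imread("pics/top0.png")
reg=P[205:280,325:390].reshape(-1,3); g=reg[(reg[:,2]>28)&(reg[:,2]<48)]; blob(g,"cap top"); b=reg[reg[:,2]>65]; blob(b,"bar")
for n,(u0,u1,v0,v1) in {"mug":(150,195,205,247),"garlic":(340,370,172,197)}.items():
    r=P[v0:v1,u0:u1].reshape(-1,3); blob(r[r[:,2]>10],n)
print("table",P[255,330],P[200,320])
# stand plate & jar
r=P[125:205,220:285].reshape(-1,3); print(np.nanmax(r,0),np.nanmin(r,0))
for u,v in[(227,195),(275,195),(275,135),(229,171),(270,168),(249,145),(249,189),(249,168)]: print(u,v,P[v,u].round(1))
H=cv2.cvtColor(f,cv2.COLOR_BGR2HSV); dk=(H[...,2]<40); dk[:125]=0;dk[205:]=0;dk[:,:215]=0;dk[:,285:]=0
Q=P[dk];Q=Q[Q[:,2]>60];c=Q.mean(0);U,S,V=np.linalg.svd(Q-c);print("collar",len(Q),c,V[2],np.degrees(np.arccos(abs(V[2,2]))))
```

```text
sceneA 241 mean [618.4 249.1] rect [625.2 253.5] [52.8 63.9] ztop 53.5 long-axis deg 170.8
sceneB 377 mean [412.   -8.2] rect [417.   -2.5] [56.1 66.7] ztop 56.7 long-axis deg 162.4
topA 22919 mean [403.4 -20.4] rect [456.7 -16.5] [ 998.6 1247.5] ztop 541.7 long-axis deg 107.2
topB 22919 mean [403.4 -20.4] rect [456.7 -16.5] [ 998.6 1247.5] ztop 541.7 long-axis deg 107.2
topblue 22919 mean [403.4 -20.4] rect [456.7 -16.5] [ 998.6 1247.5] ztop 541.7 long-axis deg 107.2
cap top 1382 mean [ 439.1 -299.8] rect [ 440.7 -301.1] [127.5 128.2] ztop 43.0 long-axis deg 164.5
bar 136 mean [ 439.3 -300.5] rect [ 439.6 -300.1] [77.8 14.1] ztop 79.4 long-axis deg 82.7
mug 592 mean [471.2 241.7] rect [472.2 241.3] [ 80.4 101.5] ztop 87.3 long-axis deg 120.9
garlic 190 mean [ 610.8 -293.1] rect [ 613. -294.] [45.9 45.1] ztop 46.0 long-axis deg 12.900000000000006
table [ 3.95661555e+02 -2.24404330e+02 -2.67854113e-01] [ 563.77165888 -192.12017384   -2.88586224]
[1076.37696077  260.83087674  216.58511696] [ 543.9157028   -81.36380503 -866.42042696]
227 195 [570.2  92.4  15.8]
275 195 [573.6 -53.3  14.6]
275 135 [1019.4  -32.2 -852.9]
229 171 [612.3  68.  173.1]
270 168 [622.6 -40.8 174.7]
249 145 [675.9  14.4 203.6]
249 189 [569.9  15.8 143.5]
249 168 [647.9  25.4  49.2]
collar 3 [612.58068201  46.77746407 165.91163796] [-0.46299363 -0.08175617  0.88258304] 28.044458340123953
```

```bash
cat > jarfit.py <<'E'
from h import *
from scipy.optimize import least_squares
def R_of(yaw):
    c,s=np.cos(yaw),np.sin(yaw); t=np.radians(30)
    Z=np.array([[c,-s,0],[s,c,0],[0,0,1]])
    return Z@np.array([[np.cos(t),0,-np.sin(t)],[0,1,0],[np.sin(t),0,np.cos(t)]])
def res(p,Q):
    q=(Q-p[:3])@R_of(p[3]); r=np.hypot(q[:,0],q[:,1]); z=q[:,2]-150  # origin=mouth
    o=lambda v,a,b: np.maximum(0,np.maximum(a-v,v-b))
    seg=[(r-72,o(z,-150,-40)),(z,o(r,44,47.5)),(z+21,o(r,58,67)),(r-67,o(z,-34,-21)),(z+143,o(r,0,67)),(r-44,o(z,-12,0)),(r-47.5,o(z,-3,0))]
    # lug tops z=135, |x|<13, 50<|y|<58
    seg.append((np.hypot(z+15,o(abs(q[:,0]),0,13)),o(abs(q[:,1]),50,58)))
    return np.min([np.hypot(a,b) for a,b in seg],0)
def fit(Q,p0):
    for k in range(3):
        g=Q[res(p0,Q)<(20,10,6)[k]]
        s=least_squares(res,p0,args=(g,),loss="soft_l1",f_scale=2,x_scale=[1,1,1,.02]); p0=s.x
    return p0,len(g),np.abs(res(p0,g)).mean()
E
python3 - <<'E'
from jarfit import *
P=np.load("top0.npy"); f=cv2.imread("pics/top0.png"); H=cv2.cvtColor(f,cv2.COLOR_BGR2HSV)
for n,(u,v) in {"A":(172,174),"B":(257,245),"blue":(295,243)}.items():
    r=P[v-17:v+18,u-17:u+18].reshape(-1,3); r=r[(r[:,2]>8)&(r[:,2]<70)]
    rc=cv2.minAreaRect(r[:,:2].astype(np.float32)); c=r[:,:2].mean(0);w,V=np.linalg.eigh(np.cov((r[:,:2]-c).T));a=V[:,1]
    print(n,len(r),c.round(1),rc,"ztop",np.percentile(r[:,2],98),"axis",np.degrees(np.arctan2(a[1],a[0]))%180)
out=[]
for n in("scene","top"):
    Q=np.load(n+"0.npy").reshape(-1,3); Q=Q[np.isfinite(Q[:,0])]
    Q=Q[(abs(Q[:,0]-640)<130)&(abs(Q[:,1]-15)<100)&(Q[:,2]>45)&(Q[:,2]<240)]
    # param p[:3]= jar origin
    p,k,e=fit(Q,np.array([700,15,45,.08])); mouth=p[:3]+150*R_of(p[3])[:,2]
    print(n,p.round(3),k,e,"mouth",mouth.round(1))
E
```

```text
A 326 [627.7 253.3] ((630.1355590820312, 257.0904235839844), (61.8470458984375, 55.29902648925781), 46.54408645629883) ztop 52.237658684515054 axis 6.2485014747563525
B 354 [422.8  -1.7] ((423.6541748046875, -0.6211357116699219), (59.632659912109375, 62.38119125366211), 45.42667007446289) ztop 56.02646759207757 axis 173.0639252811369
blue 352 [ 428.9 -118.2] ((429.5956726074219, -118.8794937133789), (59.51047897338867, 61.1895866394043), 27.497100830078125) ztop 55.76927178495553 axis 72.65588733852749
scene [6.86042e+02 2.14000e+01 6.09580e+01 3.10000e-02] 2006 2.3027544653782863 mouth [611.1  19.1 190.9]
top [6.87177e+02 2.03920e+01 6.12180e+01 5.30000e-02] 2086 2.0386079276388145 mouth [612.3  16.4 191.1]
```

```bash
cat > plan.py <<'E'
from h import *
def plan(x,y,z,yaw,n,s=None,cl=0.0,pos=None,yaw0=None):
    """rows to world pos and tool-y yaw (deg), n rows; tool down"""
    if pos is None:
        s=s or robot.observe(); pos=s["eef_pos"]; R=s["tcp_rot"]; yaw0=np.degrees(np.arctan2(R[1,1],R[0,1]))
    d=np.array([x,y,z])-pos; t=np.radians(yaw0-yaw)
    print("dist",np.linalg.norm(d).round(1),"per row",(np.linalg.norm(d)/n).round(1),"turn deg/row",np.degrees(t/n).round(2))
    for i in range(n):
        a=np.radians(yaw0)-t*i/n
        ty=np.array([np.cos(a),np.sin(a),0]); tz=np.array([0,0,-1]); tx=np.cross(ty,tz)
        v=d/n
        print([cl,round(float(v@tx),1),round(float(v@ty),1),round(float(v@tz),1),round(t/n,3)],end=",\n" if i%10==9 else ",")
    print()
E
python3 - <<'E'
from plan import *
for n in("scene","top"):
    P=np.load(n+"0.npy").reshape(-1,3);P=P[np.isfinite(P[:,0])]
    Q=P[(P[:,0]>450)&(P[:,0]<850)&(P[:,1]>290)&(P[:,1]<600)&(P[:,2]>20)&(P[:,2]<300)]
    for a in range(20,300,40):
        q=Q[(Q[:,2]>a)&(Q[:,2]<a+40)]
        if len(q): print(n,a,len(q),q.min(0).round(),q.max(0).round())
plan(605,245,200,96,14)
E
```

```text
scene 20 199 [536. 415.  21.] [711. 465.  60.]
scene 60 331 [536. 414.  60.] [716. 482. 100.]
scene 100 153 [558. 375. 100.] [757. 470. 140.]
scene 140 528 [653. 361. 140.] [768. 479. 178.]
top 20 130 [541. 414.  21.] [715. 460.  60.]
top 60 471 [540. 416.  60.] [603. 478. 100.]
top 100 750 [670. 381. 105.] [760. 466. 140.]
top 140 619 [658. 363. 140.] [766. 473. 178.]
dist 505.2 per row 36.1 turn deg/row -1.76
[0.0, -35.4, -7.1, 0.5, np.float64(-0.031)],[0.0, -35.1, -8.2, 0.5, np.float64(-0.031)],[0.0, -34.9, -9.3, 0.5, np.float64(-0.031)],[0.0, -34.6, -10.3, 0.5, np.float64(-0.031)],[0.0, -34.2, -11.4, 0.5, np.float64(-0.031)],[0.0, -33.9, -12.4, 0.5, np.float64(-0.031)],[0.0, -33.5, -13.5, 0.5, np.float64(-0.031)],[0.0, -33.0, -14.5, 0.5, np.float64(-0.031)],[0.0, -32.6, -15.5, 0.5, np.float64(-0.031)],[0.0, -32.1, -16.5, 0.5, np.float64(-0.031)],
[0.0, -31.6, -17.5, 0.5, np.float64(-0.031)],[0.0, -31.0, -18.4, 0.5, np.float64(-0.031)],[0.0, -30.4, -19.4, 0.5, np.float64(-0.031)],[0.0, -29.8, -20.3, 0.5, np.float64(-0.031)],
```

Request:
{"name": "carry_out", "arguments": {"moves": [[0,-35.4,-7.1,0.5,-0.031],[0,-35.1,-8.2,0.5,-0.031],[0,-34.9,-9.3,0.5,-0.031],[0,-34.6,-10.3,0.5,-0.031],[0,-34.2,-11.4,0.5,-0.031],[0,-33.9,-12.4,0.5,-0.031],[0,-33.5,-13.5,0.5,-0.031],[0,-33.0,-14.5,0.5,-0.031],[0,-32.6,-15.5,0.5,-0.031],[0,-32.1,-16.5,0.5,-0.031]], "grip_force": 15}}

```text
time: 1.1
eef_pos: [481.4, 316.7, 202.5]
tcp_rot: [[-1.0, 0.014, -0.001], [0.014, 1.0, -0.0], [0.001, -0.0, -1.0]]
wrist_force: [0.0, 0.6, -0.1]
width: 88.1
finger_force: 0.0
```

Request:
{"name": "carry_out", "arguments": {"moves": [[0,-31.6,-17.5,0.5,-0.031],[0,-31,-18.4,0.5,-0.031],[0,-30.4,-19.4,0.5,-0.031],[0,-29.8,-20.3,0.5,-0.031],[0,0,0,0,0]]}}

```text
time: 1.6
eef_pos: [608.1, 243.1, 199.2]
tcp_rot: [[-0.994, -0.106, -0.001], [-0.106, 0.994, -0.001], [0.001, -0.001, -1.0]]
wrist_force: [-1.0, 1.1, -0.6]
width: 88.1
finger_force: 0.0
```

```bash
cat >> h.py <<'E'
def lemon(P,c,zc=26):
    """fit spheroid-ish: use equator-free approach: centre of points in band above, symmetric from above"""
    r=P.reshape(-1,3); r=r[np.isfinite(r[:,0])]; r=r[(np.hypot(r[:,0]-c[0],r[:,1]-c[1])<60)&(r[:,2]>zc-4)&(r[:,2]<75)]
    m=r[:,:2].mean(0); rc=cv2.minAreaRect(r[:,:2].astype(np.float32))
    w,V=np.linalg.eigh(np.cov((r[:,:2]-m).T)); a=V[:,1]
    print("lemon",len(r),"mean",m.round(1),"rect",np.round(rc[0],1),np.round(rc[1],1),"ztop",np.percentile(r[:,2],99).round(1),"axis",(np.degrees(np.arctan2(a[1],a[0]))%180).round(1))
E
python3 - <<'E'
from h import *
f,P,s=cloud("wrist"); cv2.imwrite("pics/w1.png",f); print(s["eef_pos"],s["tcp_rot"][:,1],s["time"],s["joint_pos"].round(2))
lemon(P,(628,253)); print(np.nanmin(P.reshape(-1,3),0),np.nanmax(P.reshape(-1,3),0))
E
```

```text
[608.0749721  243.10793495 199.16305658] [-1.06055659e-01  9.94359904e-01 -7.60131800e-04] 1.6 [ 0.2   0.62  1.06 -0.    1.46 -1.47]
lemon 1879 mean [624.2 258.1] rect [629.  259.1] [60.6 58.1] ztop 52.5 axis 8.3
[  81.16480343 -278.2321208  -859.98663229] [1906.07464541 1632.83838212  335.16862866]
```

View pics/w1.png

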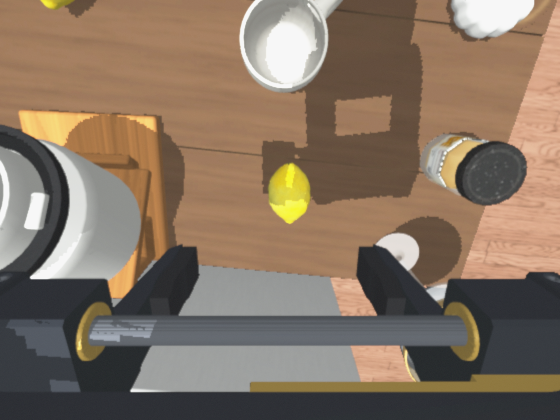

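The wrist view shows lemon A at (290,193). Its long axis runs along the image's vertical, which is tool x, so the fingers already straddle it squarely. I'll fit it as an ellipsoid.

```bash
cat >> h.py <<'E'
from scipy.optimize import least_squares
def lemfit(P,c,b,h,yaw=0.1):
    r=P.reshape(-1,3); r=r[np.isfinite(r[:,0])]; r=r[(np.hypot(r[:,0]-c[0],r[:,1]-c[1])<55)&(r[:,2]>10)&(r[:,2]<75)]
    def res(p):
        d=r-[p[0],p[1],h/2]; u=d[:,0]*np.cos(p[2])+d[:,1]*np.sin(p[2]); v=-d[:,0]*np.sin(p[2])+d[:,1]*np.cos(p[2])
        return (np.sqrt((u/p[3])**2+(v/(b/2))**2+(d[:,2]/(h/2))**2)-1)*25
    s=least_squares(res,[c[0],c[1],yaw,35],loss="soft_l1",x_scale=[1,1,.1,1]); p=s.x
    print("fit x,y",p[:2].round(1),"yaw",np.degrees(p[2]).round(1),"semi",p[3].round(1),"res",np.abs(res(p)).mean().round(2),len(r)); return p
E
python3 - <<'E'
from plan import *
f,P,s=cloud("wrist"); p=lemfit(P,(626,256),51,52)
lemfit(np.load("top0.npy"),(628,254),51,52); lemfit(np.load("top0.npy"),(424,0),55,56,-.1); lemfit(np.load("scene0.npy"),(420,-3),55,56,-.1)
plan(p[0],p[1],20,np.degrees(p[2])+90,6)
E
```

```text
fit x,y [630.3 259.5] yaw 7.4 semi 35.3 res 0.56 1881
fit x,y [630.6 257.6] yaw 7.0 semi 33.8 res 1.24 326
fit x,y [423.5  -1. ] yaw -8.8 semi 33.4 res 1.13 354
fit x,y [421.4   1.6] yaw -3.4 semi 35.9 res 1.41 379
dist 182.2 per row 30.4 turn deg/row -0.2
[0.0, -4.4, 1.8, 30.0, np.float64(-0.004)],[0.0, -4.4, 1.8, 30.0, np.float64(-0.004)],[0.0, -4.4, 1.8, 30.0, np.float64(-0.004)],[0.0, -4.4, 1.8, 30.0, np.float64(-0.004)],[0.0, -4.4, 1.8, 30.0, np.float64(-0.004)],[0.0, -4.4, 1.8, 30.0, np.float64(-0.004)],
```

Request:
{"name": "carry_out", "arguments": {"moves": [[0,-4.8,2.6,30,-0.004],[0,-4.8,2.6,30,-0.004],[0,-4.8,2.6,30,-0.004],[0,-4.8,2.6,30,-0.004],[0,-4.7,2.7,30,-0.004],[0,0,0,20,0],[0,0,0,15,0],[0.5,0,0,0,0],[0.6,0,0,0,0],[0.6,0,0,0,0]], "grip_force": 15}}

```text
time: 2.7
eef_pos: [628.4, 262.1, 17.5]
tcp_rot: [[-0.992, -0.129, 0.002], [-0.129, 0.992, 0.001], [-0.002, 0.0, -1.0]]
wrist_force: [0.4, -0.3, -0.5]
width: 66.2
finger_force: 0.0
```

Request:
{"name": "carry_out", "arguments": {"moves": [[0.7,0,0,0,0],[0.7,0,0,0,0],[0.7,0,0,-15,0],[0.7,0,0,-30,0]]}}

```text
time: 3.1
eef_pos: [626.8, 261.5, 60.3]
tcp_rot: [[-0.992, -0.129, -0.004], [-0.129, 0.992, -0.001], [0.004, -0.0, -1.0]]
wrist_force: [0.6, 1.1, -0.3]
width: 34.0
finger_force: 0.0
```

Run:
```python
from plan import *
s=robot.observe(); print(s["eef_pos"],s["width"],s["finger_force"])
p=s["eef_pos"].copy(); R=s["tcp_rot"]; y0=np.degrees(np.arctan2(R[1,1],R[0,1]))
plan(p[0],p[1],245,y0,5,cl=.7)
plan(613,17,245,3,14,cl=.7,pos=np.array([p[0],p[1],245]),yaw0=y0)
```

```text
[626.77474691 261.45061407  60.28541322] 34.00355047923586 0.0
dist 184.7 per row 36.9 turn deg/row 0.0
[0.7, 0.0, 0.0, -36.9, np.float64(0.0)],[0.7, 0.0, 0.0, -36.9, np.float64(0.0)],[0.7, 0.0, 0.0, -36.9, np.float64(0.0)],[0.7, 0.0, 0.0, -36.9, np.float64(0.0)],[0.7, 0.0, 0.0, -36.9, np.float64(0.0)],
dist 244.8 per row 17.5 turn deg/row 6.74
[0.7, 3.2, -17.2, 0.0, np.float64(0.118)],[0.7, 1.2, -17.4, 0.0, np.float64(0.118)],[0.7, -0.9, -17.5, 0.0, np.float64(0.118)],[0.7, -2.9, -17.2, 0.0, np.float64(0.118)],[0.7, -4.9, -16.8, 0.0, np.float64(0.118)],[0.7, -6.9, -16.1, 0.0, np.float64(0.118)],[0.7, -8.7, -15.2, 0.0, np.float64(0.118)],[0.7, -10.4, -14.0, 0.0, np.float64(0.118)],[0.7, -12.0, -12.7, 0.0, np.float64(0.118)],[0.7, -13.4, -11.2, 0.0, np.float64(0.118)],
[0.7, -14.6, -9.6, 0.0, np.float64(0.118)],[0.7, -15.7, -7.8, 0.0, np.float64(0.118)],[0.7, -16.5, -5.9, 0.0, np.float64(0.118)],[0.7, -17.0, -3.9, 0.0, np.float64(0.118)],
```

The fingers hadn't closed when I lifted, so I missed the lemon. I'll reopen, check the lemon and retry with longer waits.

Request:
{"name": "carry_out", "arguments": {"moves": [[0,0,0,-35,0],[0,0,0,-35,0],[0,0,0,0,0],[0,0,0,0,0],[0,0,0,0,0]]}}

```text
time: 3.6
eef_pos: [627.3, 261.6, 130.0]
tcp_rot: [[-0.992, -0.129, -0.002], [-0.129, 0.992, -0.0], [0.002, -0.0, -1.0]]
wrist_force: [0.1, 0.6, -1.0]
width: 72.0
finger_force: 0.0
```

Run:
```python
from plan import *
f,P,s=cloud("wrist"); print(s["eef_pos"],s["width"],s["time"])
lemon(P,(628,256))
p=lemfit(P,(626,256),51,52)
p=lemfit(cloud("top")[1],(626,256),51,52)
```

```text
[627.28841829 261.62614266 130.00962966] 72.01325319424558 3.6
lemon 2925 mean [624.  258.7] rect [628.8 259.5] [59.4 59.1] ztop 52.4 axis 9.1
fit x,y [630.4 259.5] yaw 7.5 semi 35.2 res 0.53 2925
fit x,y [635.9 258.3] yaw 7.4 semi 40.1 res 1.4 250
```

Request:
{"name": "carry_out", "arguments": {"moves": [[0,-2,-2,40,0],[0,-2,-2,40,0],[0,0,0,25,0],[0,0,0,12,0],[0.7,0,0,0,0],[0.7,0,0,0,0],[0.7,0,0,0,0],[0.7,0,0,0,0],[0.7,0,0,0,0],[0.7,0,0,0,0]], "grip_force": 15}}

```text
time: 4.7
eef_pos: [632.4, 258.4, 14.3]
tcp_rot: [[-0.992, -0.129, 0.001], [-0.129, 0.992, 0.0], [-0.001, 0.0, -1.0]]
wrist_force: [0.4, -0.4, 0.4]
width: 42.2
finger_force: 0.0
```

Request:
{"name": "carry_out", "arguments": {"moves": [[0.7,0,0,0,0],[0.7,0,0,0,0],[0.7,0,0,0,0]]}}

```text
time: 5.0
eef_pos: [632.7, 258.4, 14.6]
tcp_rot: [[-0.992, -0.129, 0.001], [-0.129, 0.992, 0.0], [-0.001, 0.0, -1.0]]
wrist_force: [-0.6, -0.3, 3.9]
width: 26.6
finger_force: 5.9
```

Run:
```python
from plan import *
f,P,s=cloud("wrist"); cv2.imwrite("pics/w2.png",f); print(s["eef_pos"],s["width"],s["finger_force"],s["wrist_force"])
```

```text
[632.65157325 258.38539522  14.63947744] 26.60885973442894 5.889283292926848 [-0.62062472 -0.30825681  3.89266656]
```

View pics/w2.png

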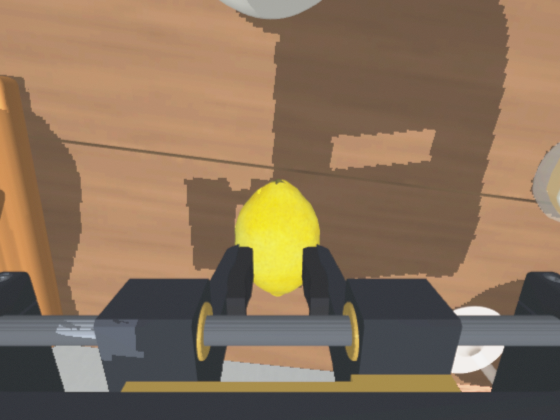

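Run:
```python
from plan import *
f,P,s=cloud("wrist"); H=cv2.cvtColor(f,cv2.COLOR_BGR2HSV)
def yel(P,f,c,R=90):
    H=cv2.cvtColor(f,cv2.COLOR_BGR2HSV); m=(H[...,0]>20)&(H[...,0]<38)&(H[...,1]>150)&(np.hypot(P[...,0]-c[0],P[...,1]-c[1])<R)
    return P[m]
q=yel(P,f,(620,258)); print("wrist",len(q),q.min(0),q.max(0),q.mean(0)); lemfit(q,(610,258),51,52)
for n in("top","scene"):
    f,P,s=cloud(n); q=yel(P,f,(620,258)); print(n,len(q))
    if len(q): print(q.min(0),q.max(0),q.mean(0)); lemfit(q,(610,258),51,52)
# finger pixels in wrist frame
f,P,s=cloud("wrist")
for u,v in[(232,285),(322,285),(235,300),(320,300),(278,230),(278,270)]: print(u,v,P[v,u].round(1))
d=eyes.get_image("wrist"); print(np.round(d["hand_eye"],3),d["vertical_fov"],d["cx"],d["cy"])
```

```text
wrist 6457 [592.44785991 232.25990046  -1.27618803] [666.64664137 281.97492128  53.64023042] [618.89951844 256.34091351  43.81673252]
fit x,y [630.6 257.9] yaw 6.3 semi 35.3 res 0.49 6434
top 0
scene 240
[587.51685318 228.59065211  -5.67296545] [657.19335083 322.97106618  70.33832723] [616.18367524 250.89562204  33.01272378]
fit x,y [632.9 259.6] yaw 13.8 semi 41.1 res 2.17 213
232 285 [626.5 237.7  82.9]
322 285 [621.8 275.9  82.4]
235 300 [627.8 240.2  90.9]
320 300 [623.  274.   91.4]
278 230 [613.8 255.9  48.6]
278 270 [635.5 258.7  52. ]
[[ 1.00000e-03 -9.48000e-01 -3.20000e-01  8.27500e+01]
 [ 1.00000e+00  1.00000e-03 -1.00000e-03 -3.71000e-01]
 [ 1.00000e-03 -3.20000e-01  9.48000e-01 -1.77595e+02]
 [ 0.00000e+00  0.00000e+00  0.00000e+00  1.00000e+00]] 70.23514985063689 277.27784851472524 202.1977571602518
```

Run:
```python
from plan import *
f,P,s=cloud("wrist"); R=s["tcp_rot"]; T=(P-s["eef_pos"])@R
for u in (215,225,232,240,245,310,318,330):
    print(u,[ (v,T[v,u].round(0).tolist()) for v in range(246,312,9)])
```

```text
215 [(246, [-16.0, -45.0, 15.0]), (255, [-22.0, -45.0, 14.0]), (264, [-30.0, -46.0, 15.0]), (273, [11.0, -28.0, -63.0]), (282, [10.0, -27.0, -68.0]), (291, [10.0, -26.0, -74.0]), (300, [10.0, -24.0, -80.0]), (309, [10.0, -24.0, -85.0])]
225 [(246, [-15.0, -38.0, 15.0]), (255, [9.0, -27.0, -44.0]), (264, [10.0, -25.0, -53.0]), (273, [10.0, -24.0, -61.0]), (282, [10.0, -23.0, -68.0]), (291, [10.0, -22.0, -74.0]), (300, [9.0, -21.0, -79.0]), (309, [6.0, -21.0, -80.0])]
232 [(246, [-15.0, -33.0, 14.0]), (255, [10.0, -23.0, -44.0]), (264, [10.0, -22.0, -53.0]), (273, [8.0, -21.0, -59.0]), (282, [8.0, -20.0, -65.0]), (291, [8.0, -19.0, -71.0]), (300, [7.0, -19.0, -76.0]), (309, [3.0, -19.0, -77.0])]
240 [(246, [7.0, -21.0, -28.0]), (255, [8.0, -20.0, -40.0]), (264, [8.0, -18.0, -50.0]), (273, [8.0, -18.0, -58.0]), (282, [8.0, -17.0, -66.0]), (291, [8.0, -16.0, -72.0]), (300, [7.0, -15.0, -76.0]), (309, [3.0, -15.0, -77.0])]
245 [(246, [7.0, -18.0, -29.0]), (255, [8.0, -17.0, -41.0]), (264, [8.0, -16.0, -51.0]), (273, [8.0, -15.0, -57.0]), (282, [6.0, -15.0, -62.0]), (291, [8.0, -14.0, -72.0]), (300, [6.0, -14.0, -76.0]), (309, [2.0, -14.0, -76.0])]
310 [(246, [8.0, 18.0, -30.0]), (255, [8.0, 16.0, -41.0]), (264, [7.0, 16.0, -49.0]), (273, [8.0, 15.0, -59.0]), (282, [6.0, 14.0, -62.0]), (291, [8.0, 13.0, -72.0]), (300, [6.0, 13.0, -75.0]), (309, [2.0, 13.0, -76.0])]
318 [(246, [9.0, 21.0, -33.0]), (255, [8.0, 20.0, -42.0]), (264, [8.0, 19.0, -50.0]), (273, [8.0, 18.0, -58.0]), (282, [8.0, 17.0, -65.0]), (291, [8.0, 17.0, -71.0]), (300, [7.0, 16.0, -76.0]), (309, [3.0, 16.0, -76.0])]
330 [(246, [-15.0, 37.0, 15.0]), (255, [10.0, 26.0, -44.0]), (264, [10.0, 25.0, -53.0]), (273, [10.0, 23.0, -61.0]), (282, [10.0, 22.0, -68.0]), (291, [10.0, 21.0, -74.0]), (300, [9.0, 20.0, -79.0]), (309, [5.0, 20.0, -80.0])]
```

Run:
```python
from plan import *
f,P,s=cloud("wrist"); R=s["tcp_rot"]; T=(P-s["eef_pos"])@R
dark=f.max(-1)<60
m=dark&(abs(T[...,0])<20)&(abs(T[...,1])<40)&(T[...,2]<-3)&(T[...,2]>-90)
q=T[m]; 
for z in range(-90,0,6):
    k=q[(q[:,2]>=z)&(q[:,2]<z+6)]
    if len(k)>3:
        a=k[k[:,1]<0]; b=k[k[:,1]>0]; print(z,len(k),"x",k[:,0].min().round(),k[:,0].max().round(),"L",a[:,1].min().round(1) if len(a) else '',a[:,1].max().round(1) if len(a) else '',"R",b[:,1].min().round(1) if len(b) else '',b[:,1].max().round(1) if len(b) else '')
```

```text
-90 63 x -10.0 10.0 L -21.1 -20.8 R 20.1 20.5
-84 73 x -10.0 10.0 L -21.2 -20.7 R 20.0 25.8
-78 286 x 1.0 10.0 L -21.2 -13.5 R 12.8 27.3
-72 295 x 1.0 10.0 L -22.1 -13.6 R 13.0 27.8
-66 303 x -6.0 10.0 L -22.4 -14.8 R 14.2 21.7
-60 407 x -9.0 10.0 L -22.5 -14.1 R 13.5 21.7
-54 376 x -9.0 10.0 L -21.9 -13.5 R 12.9 21.2
-48 232 x -5.0 10.0 L -21.1 -13.5 R 12.8 20.4
-42 181 x -1.0 10.0 L -21.2 -13.9 R 12.9 20.6
-36 64 x 7.0 9.0 L -21.0 -14.5 R 13.7 20.5
```

Request:
{"name": "carry_out", "arguments": {"moves": [[0.45,0,0,-20,0],[0.2,0,0,-30,0],[0,0,0,-10,0],[0,0,0,0,0],[0,0,0,0,0],[0,0,0,0,0]]}}

```text
time: 6.0
eef_pos: [631.6, 258.1, 72.1]
tcp_rot: [[-0.992, -0.129, -0.003], [-0.129, 0.992, -0.001], [0.003, -0.0, -1.0]]
wrist_force: [0.2, -0.6, 0.4]
width: 72.5
finger_force: 0.0
```

Run:
```python
from plan import *
f,P,s=cloud("wrist"); R=s["tcp_rot"]; T=(P-s["eef_pos"])@R; print(s["width"],s["eef_pos"])
lemfit(P,(630,258),51,52)
dark=f.max(-1)<60
m=dark&(abs(T[...,0])<20)&(abs(T[...,1])<70)&(T[...,2]<10)&(T[...,2]>-90)
q=T[m]; 
for z in range(-90,0,6):
    k=q[(q[:,2]>=z)&(q[:,2]<z+6)]
    if len(k)>3:
        a=k[k[:,1]<0]; b=k[k[:,1]>0]; print(z,len(k),"x",k[:,0].min().round(),k[:,0].max().round(),"L",a[:,1].min().round(1) if len(a) else '',a[:,1].max().round(1) if len(a) else '',"R",b[:,1].min().round(1) if len(b) else '',b[:,1].max().round(1) if len(b) else '')
```

```text
72.53391875381817 [631.56359343 258.12290284  72.06719913]
fit x,y [630.4 257.9] yaw 7.1 semi 35.3 res 0.52 4463
-90 276 x -11.0 11.0 L -52.6 -43.5 R 42.8 51.4
-84 374 x -10.0 11.0 L -53.3 -43.4 R 42.7 53.1
-78 633 x -3.0 11.0 L -52.9 -36.0 R 35.5 51.6
-72 532 x -7.0 11.0 L -52.0 -36.5 R 35.9 51.6
-66 593 x -9.0 11.0 L -51.0 -37.5 R 36.7 51.0
-60 631 x -9.0 10.0 L -50.4 -36.6 R 36.3 50.2
-54 587 x -9.0 10.0 L -50.0 -36.2 R 35.5 49.1
-48 427 x -9.0 10.0 L -49.6 -36.3 R 35.6 48.0
-42 369 x -9.0 10.0 L -48.9 -36.2 R 35.5 47.3
-36 151 x -8.0 10.0 L -44.7 -36.3 R 35.7 45.4
```

The finger tips show at tool z = -31, so they sit about 31 mm behind the reported TCP. That's why the grasps only caught the lemon's top. I'll allow for it: reported z = tip z − 31.

Request:
{"name": "carry_out", "arguments": {"moves": [[0,0.5,0,25,0],[0,0.5,0,25,0],[0,0,0,20,0],[0,0,0,10,0],[0,0,0,6,0],[0.7,0,0,0,0],[0.7,0,0,0,0],[0.7,0,0,0,0],[0.7,0,0,0,0],[0.7,0,0,0,0]], "grip_force": 15}}

```text
time: 7.05
eef_pos: [631.5, 258.2, -11.7]
tcp_rot: [[-0.992, -0.129, 0.001], [-0.129, 0.992, 0.0], [-0.001, 0.0, -1.0]]
wrist_force: [0.3, -0.0, -0.3]
width: 50.3
finger_force: 3.2
```

Request:
{"name": "carry_out", "arguments": {"moves": [[0.7,0,0,0,0],[0.7,0,0,-2,0]]}}

```text
time: 7.25
eef_pos: [631.1, 258.1, -10.3]
tcp_rot: [[-0.992, -0.129, -0.0], [-0.129, 0.992, -0.0], [0.0, -0.0, -1.0]]
wrist_force: [-0.1, -0.5, -1.1]
width: 49.8
finger_force: 14.8
```

Request:
{"name": "carry_out", "arguments": {"moves": [[0.7,0,0,-15,0],[0.7,0,0,-35,0],[0.7,0,0,-40,0],[0.7,0,0,-40,0],[0.7,0,0,-40,0],[0.7,0,0,-35,0],[0.7,0,0,-20,0],[0.7,0,0,0,0]]}}

```text
time: 8.05
eef_pos: [632.2, 258.4, 219.2]
tcp_rot: [[-0.992, -0.129, 0.007], [-0.129, 0.992, 0.001], [-0.007, 0.001, -1.0]]
wrist_force: [0.3, -0.1, -0.7]
width: 49.4
finger_force: 14.8
```

Run:
```python
from plan import *
s=robot.observe(); print(s["eef_pos"],s["width"],s["finger_force"])
plan(614,17,215,3,13,cl=.7)
```

```text
[632.15006246 258.44357213 219.17648109] 49.40176833444 14.847469494125107
dist 242.2 per row 18.6 turn deg/row 7.26
[0.7, 3.8, -18.2, 0.3, np.float64(0.127)],[0.7, 1.4, -18.6, 0.3, np.float64(0.127)],[0.7, -0.9, -18.6, 0.3, np.float64(0.127)],[0.7, -3.3, -18.3, 0.3, np.float64(0.127)],[0.7, -5.6, -17.8, 0.3, np.float64(0.127)],[0.7, -7.8, -16.9, 0.3, np.float64(0.127)],[0.7, -9.8, -15.8, 0.3, np.float64(0.127)],[0.7, -11.8, -14.4, 0.3, np.float64(0.127)],[0.7, -13.5, -12.8, 0.3, np.float64(0.127)],[0.7, -15.0, -11.0, 0.3, np.float64(0.127)],
[0.7, -16.3, -9.1, 0.3, np.float64(0.127)],[0.7, -17.3, -6.9, 0.3, np.float64(0.127)],[0.7, -18.0, -4.7, 0.3, np.float64(0.127)],
```

Request:
{"name": "carry_out", "arguments": {"moves": [[0.7,3.8,-18.2,0.3,0.127],[0.7,1.4,-18.6,0.3,0.127],[0.7,-0.9,-18.6,0.3,0.127],[0.7,-3.3,-18.3,0.3,0.127],[0.7,-5.6,-17.8,0.3,0.127],[0.7,-7.8,-16.9,0.3,0.127],[0.7,-9.8,-15.8,0.3,0.127],[0.7,-11.8,-14.4,0.3,0.127],[0.7,-13.5,-12.8,0.3,0.127],[0.7,-15,-11,0.3,0.127]]}}

```text
time: 9.05
eef_pos: [616.6, 71.9, 210.6]
tcp_rot: [[-0.412, 0.911, -0.002], [0.911, 0.412, 0.0], [0.001, -0.002, -1.0]]
wrist_force: [1.1, 0.5, -1.5]
width: 49.8
finger_force: 14.8
```

Request:
{"name": "carry_out", "arguments": {"moves": [[0.7,-16.3,-9.1,0.3,0.127],[0.7,-17.3,-6.9,0.3,0.127],[0.7,-18,-4.7,0.3,0.127],[0.7,0,0,0,0],[0.7,0,0,0,0]]}}

```text
time: 9.55
eef_pos: [612.6, 17.2, 210.2]
tcp_rot: [[-0.052, 0.999, -0.001], [0.999, 0.052, 0.001], [0.001, -0.001, -1.0]]
wrist_force: [0.3, 0.1, -1.5]
width: 49.6
finger_force: 14.8
```

Run:
```python
from jarfit import *
f,P,s=cloud("wrist"); cv2.imwrite("pics/w3.png",f); print(s["eef_pos"],s["width"],s["finger_force"],s["tcp_rot"].round(3)[:,1])
Q=P.reshape(-1,3); Q=Q[np.isfinite(Q[:,0])]
Q=Q[(abs(Q[:,0]-640)<130)&(abs(Q[:,1]-15)<100)&(Q[:,2]>45)&(Q[:,2]<212)]
p,k,e=fit(Q,np.array([686.5,20,61,.05])); print(p.round(3),k,e,p[:3]+150*R_of(p[3])[:,2])
H=cv2.cvtColor(f,cv2.COLOR_BGR2HSV); m=(H[...,0]>20)&(H[...,0]<38)&(H[...,1]>150)&(P[...,2]>150); q=P[m]; print(len(q),q.min(0),q.max(0))
```

```text
[612.62772828  17.17022137 210.20126355] 49.62007600481557 14.847013437392889 [ 0.999  0.052 -0.001]
[6.87156e+02 2.05210e+01 6.18830e+01 5.40000e-02] 15251 2.069762449345022 [612.26393714  16.50274119 191.78683617]
9225 [ 5.88635843e+02 -5.22526624e-01  2.45913506e+02] [638.32684303  56.49937139 275.41416991]
```

View pics/w3.png

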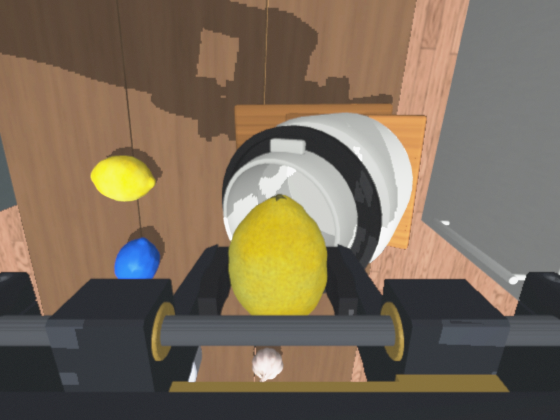

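The lemon hangs at (278,262) over the mouth, which is centred near (290,210). The jar fit agrees with the top camera: mouth at (612.3, 16.5, 191.5), yaw 0.054. Next I lower it and release.

Request:
{"name": "carry_out", "arguments": {"moves": [[0.7,0,1,12,0],[0.7,0,0,10,0],[0.7,0,0,0,0],[0.2,0,0,0,0],[0,0,0,0,0],[0,0,0,0,0],[0,0,0,0,0],[0,0,0,-20,0]]}}

```text
time: 10.4
eef_pos: [613.0, 17.0, 207.0]
tcp_rot: [[-0.049, 0.999, -0.004], [0.999, 0.049, 0.001], [0.001, -0.004, -1.0]]
wrist_force: [0.2, -0.1, -0.5]
width: 86.5
finger_force: 0.0
```

Run:
```python
from plan import *
f,P,s=cloud("wrist"); cv2.imwrite("pics/w4.png",f); print(s["eef_pos"],s["width"],s["finger_force"])
H=cv2.cvtColor(f,cv2.COLOR_BGR2HSV); m=(H[...,0]>20)&(H[...,0]<38)&(H[...,1]>150); n,L,st,c=cv2.connectedComponentsWithStats(m.astype(np.uint8))
for i in range(1,n):
    if st[i,4]>150: print(c[i].round(),st[i,4],np.nanmean(P[L==i],0).round())
a=[614,14,215]
p=s["eef_pos"]; plan(424,0,110,82,12,cl=0)
```

```text
[613.03577689  16.96252626 207.04901338] 86.54226863313869 0.0
[122. 178.] 2192 [431.   6.  45.]
[292. 190.] 1390 [628.  16.  94.]
dist 217.0 per row 18.1 turn deg/row -6.6
[0, -0.6, -15.9, 8.5, np.float64(-0.115)],[0, 1.2, -15.9, 8.5, np.float64(-0.115)],[0, 3.0, -15.7, 8.5, np.float64(-0.115)],[0, 4.8, -15.2, 8.5, np.float64(-0.115)],[0, 6.5, -14.6, 8.5, np.float64(-0.115)],[0, 8.2, -13.7, 8.5, np.float64(-0.115)],[0, 9.7, -12.7, 8.5, np.float64(-0.115)],[0, 11.1, -11.5, 8.5, np.float64(-0.115)],[0, 12.3, -10.1, 8.5, np.float64(-0.115)],[0, 13.4, -8.6, 8.5, np.float64(-0.115)],
[0, 14.3, -7.0, 8.5, np.float64(-0.115)],[0, 15.0, -5.4, 8.5, np.float64(-0.115)],
```

Request:
{"name": "carry_out", "arguments": {"moves": [[0,-0.6,-15.9,8.5,-0.115],[0,1.2,-15.9,8.5,-0.115],[0,3,-15.7,8.5,-0.115],[0,4.8,-15.2,8.5,-0.115],[0,6.5,-14.6,8.5,-0.115],[0,8.2,-13.7,8.5,-0.115],[0,9.7,-12.7,8.5,-0.115],[0,11.1,-11.5,8.5,-0.115],[0,12.3,-10.1,8.5,-0.115],[0,13.4,-8.6,8.5,-0.115]]}}

```text
time: 11.45
eef_pos: [454.6, 2.9, 123.7]
tcp_rot: [[-0.933, 0.359, 0.001], [0.359, 0.933, -0.0], [-0.001, 0.0, -1.0]]
wrist_force: [-0.2, -0.5, -0.0]
width: 87.8
finger_force: 0.0
```

Request:
{"name": "carry_out", "arguments": {"moves": [[0,14.3,-7,8.5,-0.115],[0,15,-5.4,8.5,-0.115],[0,0,0,0,0],[0,0,0,0,0]]}}

```text
time: 11.85
eef_pos: [424.1, 0.1, 107.5]
tcp_rot: [[-0.989, 0.145, 0.001], [0.145, 0.989, -0.0], [-0.001, -0.0, -1.0]]
wrist_force: [0.2, 0.2, -0.5]
width: 88.1
finger_force: 0.0
```

Run:
```python
from plan import *
f,P,s=cloud("wrist"); print(s["eef_pos"],s["width"],s["time"],s["tcp_rot"].round(3)[:,1])
p=lemfit(P,(424,0),55,56,-.1)
plan(p[0],p[1],-14,np.degrees(p[2])+90,1)
```

```text
[4.24088861e+02 8.64683262e-02 1.07456114e+02] 88.09951697198142 11.85 [ 0.145  0.989 -0.   ]
fit x,y [423.2   0.5] yaw -8.5 semi 35.1 res 0.45 3748
dist 121.5 per row 121.5 turn deg/row 0.23
[0.0, 1.2, 0.2, 121.5, np.float64(0.004)],
```

Request:
{"name": "carry_out", "arguments": {"moves": [[0,0.5,0,35,0.004],[0,0,0,35,0],[0,0,0,30,0],[0,0,0,13,0],[0,0,0,5,0],[0.7,0,0,0,0],[0.7,0,0,0,0],[0.7,0,0,0,0],[0.7,0,0,0,0],[0.7,0,0,0,0]]}}

```text
time: 12.9
eef_pos: [423.2, 0.2, -10.6]
tcp_rot: [[-0.989, 0.145, 0.001], [0.145, 0.989, -0.0], [-0.001, -0.0, -1.0]]
wrist_force: [-0.7, -0.6, 3.8]
width: 53.6
finger_force: 15.0
```

Request:
{"name": "carry_out", "arguments": {"moves": [[0.7,0,0,0,0],[0.7,0,0,-2,0]]}}

```text
time: 13.1
eef_pos: [422.7, 0.4, -9.1]
tcp_rot: [[-0.989, 0.145, -0.0], [0.145, 0.989, 0.0], [0.0, 0.0, -1.0]]
wrist_force: [0.4, -0.6, -2.3]
width: 53.7
finger_force: 15.0
```

Request:
{"name": "carry_out", "arguments": {"moves": [[0.7,0,0,-15,0],[0.7,0,0,-35,0],[0.7,0,0,-40,0],[0.7,0,0,-40,0],[0.7,0,0,-40,0],[0.7,0,0,-35,0],[0.7,0,0,-20,0],[0.7,0,0,0,0]]}}

```text
time: 13.9
eef_pos: [423.7, 0.1, 217.9]
tcp_rot: [[-0.989, 0.145, 0.004], [0.145, 0.989, -0.001], [-0.005, -0.001, -1.0]]
wrist_force: [-1.1, -0.2, -2.2]
width: 53.7
finger_force: 15.0
```

Run:
```python
from plan import *
s=robot.observe(); print(s["eef_pos"],s["width"],s["finger_force"])
plan(614,17,216,3,12,cl=.7)
```

```text
[4.23677842e+02 1.42468244e-01 2.17936591e+02] 53.726036145695346 14.999866336584091
dist 191.1 per row 15.9 turn deg/row 6.55
[0.7, -15.5, 3.7, 0.2, np.float64(0.114)],[0.7, -15.0, 5.4, 0.2, np.float64(0.114)],[0.7, -14.2, 7.1, 0.2, np.float64(0.114)],[0.7, -13.3, 8.7, 0.2, np.float64(0.114)],[0.7, -12.3, 10.2, 0.2, np.float64(0.114)],[0.7, -11.0, 11.5, 0.2, np.float64(0.114)],[0.7, -9.6, 12.7, 0.2, np.float64(0.114)],[0.7, -8.1, 13.7, 0.2, np.float64(0.114)],[0.7, -6.5, 14.5, 0.2, np.float64(0.114)],[0.7, -4.8, 15.2, 0.2, np.float64(0.114)],
[0.7, -3.1, 15.6, 0.2, np.float64(0.114)],[0.7, -1.2, 15.9, 0.2, np.float64(0.114)],
```

Request:
{"name": "carry_out", "arguments": {"moves": [[0.7,-15.5,3.7,0.2,0.114],[0.7,-15,5.4,0.2,0.114],[0.7,-14.2,7.1,0.2,0.114],[0.7,-13.3,8.7,0.2,0.114],[0.7,-12.3,10.2,0.2,0.114],[0.7,-11,11.5,0.2,0.114],[0.7,-9.6,12.7,0.2,0.114],[0.7,-8.1,13.7,0.2,0.114],[0.7,-6.5,14.5,0.2,0.114],[0.7,-4.8,15.2,0.2,0.114]]}}

```text
time: 14.9
eef_pos: [581.4, 15.0, 211.6]
tcp_rot: [[-0.277, 0.961, -0.003], [0.961, 0.277, 0.001], [0.001, -0.003, -1.0]]
wrist_force: [0.4, 0.2, -1.1]
width: 53.3
finger_force: 15.0
```

Request:
{"name": "carry_out", "arguments": {"moves": [[0.7,-3.1,15.6,0.2,0.114],[0.7,-1.2,15.9,0.2,0.114],[0.7,0,0,0,0],[0.7,0,0,0,0]]}}

```text
time: 15.3
eef_pos: [612.3, 17.8, 211.8]
tcp_rot: [[-0.06, 0.998, -0.003], [0.998, 0.06, 0.0], [0.001, -0.003, -1.0]]
wrist_force: [-0.9, -0.4, -1.1]
width: 53.4
finger_force: 15.0
```

Request:
{"name": "carry_out", "arguments": {"moves": [[0.7,-1,2,12,0],[0.7,0,0,11,0],[0.7,0,0,0,0],[0.2,0,0,0,0],[0,0,0,0,0],[0,0,0,0,0],[0,0,0,0,0],[0,0,0,-25,0]]}}

```text
time: 16.1
eef_pos: [614.0, 17.0, 213.1]
tcp_rot: [[-0.057, 0.998, -0.006], [0.998, 0.057, 0.001], [0.001, -0.006, -1.0]]
wrist_force: [0.4, -0.3, 0.2]
width: 87.9
finger_force: 0.0
```

Run:
```python
from plan import *
f,P,s=cloud("wrist"); cv2.imwrite("pics/w5.png",f); print(s["eef_pos"],s["width"],s["finger_force"],s["joint_pos"].round(2))
H=cv2.cvtColor(f,cv2.COLOR_BGR2HSV); m=(H[...,0]>20)&(H[...,0]<38)&(H[...,1]>150); n,L,st,c=cv2.connectedComponentsWithStats(m.astype(np.uint8))
for i in range(1,n):
    if st[i,4]>150: print(c[i].round(),st[i,4],np.nanmean(P[L==i],0).round(),np.nanmax(P[L==i],0).round())
plan(440,-300,215,-7.3,14,cl=0)
```

```text
[613.95499825  16.99321856 213.12702046] 87.93281204272743 0.0 [-0.16  0.51  1.19 -0.    1.44 -0.22]
[303. 208.] 2927 [640.   0. 109.] [668.  38. 133.]
dist 362.3 per row 25.9 turn deg/row 0.76
[0, -21.9, -13.8, 0.3, np.float64(0.013)],[0, -22.0, -13.5, 0.3, np.float64(0.013)],[0, -22.2, -13.3, 0.3, np.float64(0.013)],[0, -22.4, -13.0, 0.3, np.float64(0.013)],[0, -22.6, -12.7, 0.3, np.float64(0.013)],[0, -22.7, -12.4, 0.3, np.float64(0.013)],[0, -22.9, -12.1, 0.3, np.float64(0.013)],[0, -23.1, -11.8, 0.3, np.float64(0.013)],[0, -23.2, -11.5, 0.3, np.float64(0.013)],[0, -23.4, -11.2, 0.3, np.float64(0.013)],
[0, -23.5, -10.8, 0.3, np.float64(0.013)],[0, -23.6, -10.5, 0.3, np.float64(0.013)],[0, -23.8, -10.2, 0.3, np.float64(0.013)],[0, -23.9, -9.9, 0.3, np.float64(0.013)],
```

View pics/w5.png

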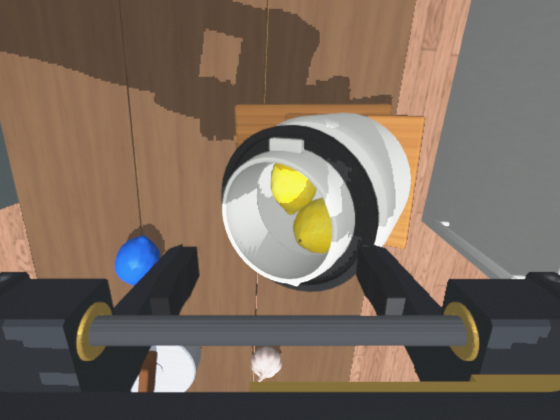

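Both lemons lie inside the jar at (292,187) and (315,225), with the mouth clear. Next is the cap.

Request:
{"name": "carry_out", "arguments": {"moves": [[0,-21.9,-13.8,0.3,0.013],[0,-22,-13.5,0.3,0.013],[0,-22.2,-13.3,0.3,0.013],[0,-22.4,-13,0.3,0.013],[0,-22.6,-12.7,0.3,0.013],[0,-22.7,-12.4,0.3,0.013],[0,-22.9,-12.1,0.3,0.013],[0,-23.1,-11.8,0.3,0.013],[0,-23.2,-11.5,0.3,0.013],[0,-23.4,-11.2,0.3,0.013]]}}

```text
time: 17.15
eef_pos: [488.9, -210.5, 212.7]
tcp_rot: [[0.073, 0.997, 0.001], [0.997, -0.073, -0.001], [-0.0, 0.001, -1.0]]
wrist_force: [0.9, -0.0, -0.8]
width: 88.1
finger_force: 0.0
```

Request:
{"name": "carry_out", "arguments": {"moves": [[0,-23.5,-10.8,10,0.013],[0,-23.6,-10.5,20,0.013],[0,-23.8,-10.2,20,0.013],[0,-23.9,-9.9,20,0.013],[0,0,0,0,0],[0,0,0,0,0]]}}

```text
time: 17.75
eef_pos: [439.6, -300.1, 142.8]
tcp_rot: [[0.125, 0.992, 0.0], [0.992, -0.125, -0.0], [-0.0, 0.0, -1.0]]
wrist_force: [-0.0, -0.0, 0.4]
width: 88.1
finger_force: 0.0
```

Run:
```python
from plan import *
f,P,s=cloud("wrist"); print(s["eef_pos"],s["width"],s["tcp_rot"].round(3)[:,1],s["joint_pos"].round(2))
r=P.reshape(-1,3); r=r[np.hypot(r[:,0]-440,r[:,1]+300)<85]
t=r[(r[:,2]>30)&(r[:,2]<45)]; b=r[(r[:,2]>70)&(r[:,2]<85)]
for n,q in(("top",t),("bar",b)): print(n,len(q),q.mean(0).round(1),cv2.minAreaRect(q[:,:2].astype(np.float32)))
# circle fit of the top outer edge
h=cv2.convexHull(t[:,:2].astype(np.float32))[:,0]; print(cv2.minEnclosingCircle(h))
plan(440,-300,30,-7.3,1)
```

```text
[ 439.60159171 -300.11405396  142.8403166 ] 88.11021638581288 [ 0.992 -0.125  0.   ] [-0.82  0.39  1.57  0.    1.18 -0.69]
top 11657 [ 440.  -294.9   38.9] ((439.1846923828125, -300.1764831542969), (129.88067626953125, 129.6517791748047), 14.538802146911621)
bar 1367 [ 439.8 -297.1   76.1] ((439.42803955078125, -299.9281005859375), (78.46916961669922, 13.969820022583008), 83.25458526611328)
((439.1354675292969, -300.8131103515625), 65.68184661865234)
dist 113.3 per row 113.3 turn deg/row 0.16
[0.0, -0.2, -0.0, 113.3, np.float64(0.003)],
```

Request:
{"name": "carry_out", "arguments": {"moves": [[0.4,0,0,40,0],[0.6,0,0,40,0],[0.7,0,0,30,0],[0.8,0,0,14,0],[0.9,0,0,5,0],[1,0,0,0,0],[1,0,0,0,0],[1,0,0,0,0],[1,0,0,0,0],[1,0,0,0,0]], "grip_force": 40}}

```text
time: 18.8
eef_pos: [439.6, -300.3, 14.1]
tcp_rot: [[0.125, 0.992, 0.001], [0.992, -0.125, -0.001], [-0.0, 0.001, -1.0]]
wrist_force: [-1.5, 0.7, 3.0]
width: 13.6
finger_force: 40.0
```

Request:
{"name": "carry_out", "arguments": {"moves": [[1,0,0,0,0],[1,0,0,0,0],[1,0,0,0,0],[1,0,0,-10,0],[1,0,0,-20,0]]}}

```text
time: 19.3
eef_pos: [438.6, -299.3, 43.0]
tcp_rot: [[0.125, 0.992, -0.002], [0.992, -0.125, 0.002], [0.002, -0.003, -1.0]]
wrist_force: [0.2, 0.6, -1.5]
width: 13.2
finger_force: 40.0
```

Run:
```python
from plan import *
s=robot.observe(); print(s["eef_pos"],s["width"],s["finger_force"],s["wrist_force"])
for n in("scene","top"):
    P=np.load(n+"0.npy").reshape(-1,3);P=P[np.isfinite(P[:,0])]
    Q=P[(abs(P[:,1])<250)&(P[:,0]>720)&(P[:,2]>-100)]; print(n,len(Q),Q[:,0].min() if len(Q) else '', [len(Q[(Q[:,0]>a)&(Q[:,0]<a+50)]) for a in range(700,1300,50)])
p=s["eef_pos"]
R=s["tcp_rot"]; y0=np.degrees(np.arctan2(R[1,1],R[0,1]))
plan(600,-40,300,93,18,cl=1)
```

```text
[ 438.63811215 -299.34526663   42.95550016] 13.201702588768129 39.994672341272235 [ 0.15152367  0.63334294 -1.5080535 ]
scene 23378 720.031194176256 [703, 116, 0, 0, 0, 0, 0, 0, 0, 0, 22515, 44]
top 3252 720.056381935439 [1408, 372, 0, 0, 0, 0, 0, 0, 0, 0, 1472, 0]
dist 399.2 per row 22.2 turn deg/row -5.56
[1, 15.4, 7.1, -14.3, np.float64(-0.097)],[1, 14.7, 8.6, -14.3, np.float64(-0.097)],[1, 13.8, 9.9, -14.3, np.float64(-0.097)],[1, 12.7, 11.2, -14.3, np.float64(-0.097)],[1, 11.6, 12.4, -14.3, np.float64(-0.097)],[1, 10.3, 13.5, -14.3, np.float64(-0.097)],[1, 9.0, 14.4, -14.3, np.float64(-0.097)],[1, 7.5, 15.2, -14.3, np.float64(-0.097)],[1, 6.0, 15.9, -14.3, np.float64(-0.097)],[1, 4.4, 16.4, -14.3, np.float64(-0.097)],
[1, 2.8, 16.7, -14.3, np.float64(-0.097)],[1, 1.2, 16.9, -14.3, np.float64(-0.097)],[1, -0.4, 17.0, -14.3, np.float64(-0.097)],[1, -2.1, 16.8, -14.3, np.float64(-0.097)],[1, -3.7, 16.6, -14.3, np.float64(-0.097)],[1, -5.3, 16.1, -14.3, np.float64(-0.097)],[1, -6.8, 15.5, -14.3, np.float64(-0.097)],[1, -8.3, 14.8, -14.3, np.float64(-0.097)],
```

Request:
{"name": "carry_out", "arguments": {"moves": [[1,15.4,7.1,-14.3,-0.097],[1,14.7,8.6,-14.3,-0.097],[1,13.8,9.9,-14.3,-0.097],[1,12.7,11.2,-14.3,-0.097],[1,11.6,12.4,-14.3,-0.097],[1,10.3,13.5,-14.3,-0.097],[1,9,14.4,-14.3,-0.097],[1,7.5,15.2,-14.3,-0.097],[1,6,15.9,-14.3,-0.097],[1,4.4,16.4,-14.3,-0.097]]}}

```text
time: 20.3
eef_pos: [529.2, -155.2, 187.3]
tcp_rot: [[-0.751, 0.661, -0.0], [0.661, 0.751, 0.0], [0.0, -0.0, -1.0]]
wrist_force: [0.3, 0.1, -2.6]
width: 13.5
finger_force: 40.0
```

Request:
{"name": "carry_out", "arguments": {"moves": [[1,2.8,16.7,-14.3,-0.097],[1,1.2,16.9,-14.3,-0.097],[1,-0.4,17,-14.3,-0.097],[1,-2.1,16.8,-14.3,-0.097],[1,-3.7,16.6,-14.3,-0.097],[1,-5.3,16.1,-14.3,-0.097],[1,-6.8,15.5,-14.3,-0.097],[1,-8.3,14.8,-14.3,-0.097],[1,0,0,0,0]]}}

```text
time: 21.2
eef_pos: [601.8, -39.5, 302.6]
tcp_rot: [[-0.999, -0.054, 0.003], [-0.054, 0.999, -0.0], [-0.003, -0.0, -1.0]]
wrist_force: [-0.3, -0.0, -2.8]
width: 13.8
finger_force: 40.0
```

Request:
{"name": "carry_out", "arguments": {"moves": [[1,-40,0,0,0],[1,-40,0,0,0],[1,-40,0,0,0],[1,-40,0,0,0],[1,-30,0,0,0],[1,-30,0,0,0],[1,-20,0,0,0],[1,-20,0,0,0]]}}

```text
time: 22.0
eef_pos: [775.3, -27.2, 272.6]
tcp_rot: [[-0.997, -0.049, 0.051], [-0.049, 0.999, -0.003], [-0.051, -0.005, -0.999]]
wrist_force: [-0.1, 0.9, -1.5]
width: 13.7
finger_force: 40.0
```

Run:
```python
from plan import *
s=robot.observe(); print(s["eef_pos"],s["joint_pos"].round(3),s["tcp_rot"].round(3),s["width"])
```

```text
[775.31366818 -27.18160183 272.55749296] [-0.188  1.     0.187  0.007  1.904 -1.806] [[-0.997 -0.049  0.051]
 [-0.049  0.999 -0.003]
 [-0.051 -0.005 -0.999]] 13.739395414341294
```

It does tilt: pressing against the reach limit leans the tool outward by 3° so far. I'll continue a little.

Request:
{"name": "carry_out", "arguments": {"moves": [[1,-30,0,0,0],[1,-30,0,0,0],[1,-30,0,0,0],[1,-30,0,0,0]]}}

```text
time: 22.4
eef_pos: [806.1, -18.3, 239.4]
tcp_rot: [[-0.993, -0.05, 0.107], [-0.05, 0.999, -0.003], [-0.107, -0.009, -0.994]]
wrist_force: [0.5, -0.2, -2.7]
width: 13.7
finger_force: 40.0
```

Run:
```python
from plan import *
s=robot.observe(); print(s["eef_pos"],s["joint_pos"],s["tcp_rot"].round(3),s["width"])
```

```text
[806.0724577  -18.26342214 239.43286571] [-0.17265633  1.04513104  0.18755962  0.01544709  1.80230551 -1.78934321] [[-0.993 -0.05   0.107]
 [-0.05   0.999 -0.003]
 [-0.107 -0.009 -0.994]] 13.747741555257129
```

Request:
{"name": "carry_out", "arguments": {"moves": [[1,-40,0,-20,0],[1,-40,0,-20,0],[1,-40,0,-20,0],[1,-40,0,-20,0],[1,-40,0,-20,0]]}}

```text
time: 22.9
eef_pos: [817.9, -5.6, 293.4]
tcp_rot: [[-0.973, -0.049, 0.226], [-0.051, 0.999, -0.005], [-0.226, -0.017, -0.974]]
wrist_force: [1.2, 0.4, -2.9]
width: 13.3
finger_force: 40.0
```

Run:
```python
from plan import *
s=robot.observe(); print(s["eef_pos"],s["joint_pos"],s["tcp_rot"].round(3),s["width"])
```

```text
[817.94695376  -5.63946661 293.38153001] [-0.16023444  0.98150483  0.18710608  0.03146984  1.7468609  -1.77243645] [[-0.973 -0.049  0.226]
 [-0.051  0.999 -0.005]
 [-0.226 -0.017 -0.974]] 13.25061860112492
```

Request:
{"name": "carry_out", "arguments": {"moves": [[1,-40,0,-18,0],[1,-40,0,-18,0],[1,-40,0,-18,0],[1,-40,0,-18,0],[1,-40,0,-18,0],[1,-40,0,-18,0],[1,-40,0,-18,0]]}}

```text
time: 23.6
eef_pos: [826.1, 8.1, 372.2]
tcp_rot: [[-0.923, -0.046, 0.381], [-0.052, 0.999, -0.004], [-0.38, -0.024, -0.925]]
wrist_force: [0.1, -0.3, -2.4]
width: 13.7
finger_force: 40.0
```

Run:
```python
from plan import *
s=robot.observe(); print(s["eef_pos"],s["joint_pos"],s["tcp_rot"].round(3),s["width"],np.degrees(np.arcsin(s["tcp_rot"][0,2])))
```

```text
[826.08566613   8.11841298 372.23422128] [-0.14928683  0.89204579  0.18745841  0.05265865  1.67449468 -1.7551998 ] [[-0.923 -0.046  0.381]
 [-0.052  0.999 -0.004]
 [-0.38  -0.024 -0.925]] 13.730445929451326 22.38950857225969
```

Request:
{"name": "carry_out", "arguments": {"moves": [[1,-40,0,-15,0],[1,-40,0,-15,0],[1,-40,0,-15,0],[1,-40,0,-15,0],[1,-40,0,-15,0]]}}

```text
time: 24.1
eef_pos: [827.8, 15.9, 428.3]
tcp_rot: [[-0.874, -0.044, 0.484], [-0.052, 0.999, -0.002], [-0.483, -0.027, -0.875]]
wrist_force: [0.0, 1.1, -1.9]
width: 13.7
finger_force: 40.0
```

Run:
```python
from plan import *
s=robot.observe(); print(s["eef_pos"],s["joint_pos"],s["tcp_rot"].round(3),s["width"],np.degrees(np.arcsin(s["tcp_rot"][0,2])))
```

```text
[827.81674559  15.89173659 428.31622668] [-0.14468559  0.83137387  0.18757309  0.06750862  1.62128694 -1.74630853] [[-0.874 -0.044  0.484]
 [-0.052  0.999 -0.002]
 [-0.483 -0.027 -0.875]] 13.687197054349655 28.955433558227874
```

```bash
cat >> jarfit.py <<'E'
MOUTH=np.array([612.3,16.6,191.5]); RJ=R_of(.053)
def goto(jx,jy,jz,n,cl=1.0):
    """rows, tool axes, to TCP at jar coords (x,y,z; rim at 150)"""
    s=robot.observe(); R=s["tcp_rot"]; q=(s["eef_pos"]-MOUTH)@RJ+[0,0,150]
    t=MOUTH+RJ@np.array([jx,jy,jz-150]); d=R.T@(t-s["eef_pos"])
    print("t",s["time"],"now jar",q.round(1),"tool in jar\n",(RJ.T@R).round(3),"\ntool shift",d.round(1),"row",(d/n).round(1),"F",s["wrist_force"].round(1),"w",s["width"],s["joint_pos"].round(2))
E
python3 - <<'E'
from jarfit import *
goto(0,0,214,9)
E
```

```text
t 24.1 now jar [304.8 -12.1 247.5] tool in jar
 [[-1.    -0.006 -0.019]
 [-0.006  1.    -0.028]
 [ 0.019 -0.028 -0.999]] 
tool shift [304.   15.   38.9] row [33.8  1.7  4.3] F [ 0.   1.1 -1.9] w 13.687197054349655 [-0.14  0.83  0.19  0.07  1.62 -1.75]
```

Request:
{"name": "carry_out", "arguments": {"moves": [[1,20,1.5,2,0],[1,30,1.5,3,0],[1,36,1.5,4,0],[1,36,1.5,4,0],[1,36,1.5,4,0],[1,36,1.5,4,0],[1,36,1.5,4,0],[1,36,1.5,5,0],[1,25,1.5,5,0],[1,13,1.5,4,0]]}}

```text
time: 25.1
eef_pos: [586.1, 14.7, 251.2]
tcp_rot: [[-0.875, -0.044, 0.483], [-0.052, 0.999, -0.002], [-0.482, -0.027, -0.876]]
wrist_force: [0.3, -0.2, -3.5]
width: 13.7
finger_force: 40.0
```

Request:
{"name": "carry_out", "arguments": {"moves": [[1,0,0,0,0],[1,0,0,0,0]]}}

```text
time: 25.3
eef_pos: [588.5, 14.4, 253.0]
tcp_rot: [[-0.874, -0.044, 0.485], [-0.052, 0.999, -0.003], [-0.484, -0.028, -0.875]]
wrist_force: [0.6, 0.3, -2.1]
width: 13.7
finger_force: 40.0
```

Run:
```python
from jarfit import *
goto(0,0,180,4)
f,P,s=cloud("wrist"); cv2.imwrite("pics/w6.png",f)
R=s["tcp_rot"]; T=(P-s["eef_pos"])@R
r=T.reshape(-1,3); r=r[np.isfinite(r[:,0])]
t=r[(r[:,2]<-14)&(r[:,2]>-34)&(np.hypot(r[:,0],r[:,1])<75)]; t=t[abs(t[:,1])>12]; c=t.mean(0);U,S,V=np.linalg.svd(t-c,full_matrices=False); n=V[2]*np.sign(V[2,2]); print("cap top plane in tool",len(t),c.round(1),n.round(3),np.median(t[:,2]), S[2]/np.sqrt(len(t)))
print("enclosing",cv2.minEnclosingCircle(t[:,:2].astype(np.float32)))
Q=P.reshape(-1,3);Q=Q[np.isfinite(Q[:,0])]
Q=Q[(abs(Q[:,0]-640)<130)&(abs(Q[:,1]-15)<100)&(Q[:,2]>45)]; j=(Q-MOUTH)@RJ; Q=Q[j[:,2]<5]
p,k,e=fit(Q,np.array([687,20.5,61.5,.053])); print(p.round(3),k,e,p[:3]+150*R_of(p[3])[:,2])
```

```text
t 25.3 now jar [ 10.1  -0.9 215.1] tool in jar
 [[-1.    -0.006 -0.018]
 [-0.006  1.    -0.028]
 [ 0.019 -0.028 -0.999]] 
tool shift [ 9.4  2.  35.3] row [2.4 0.5 8.8] F [ 0.6  0.3 -2.1] w 13.662525240600935 [-0.23  0.15  1.68  0.14  0.82 -1.92]
cap top plane in tool 18720 [ 22.2  -0.3 -24. ] [-0.007 -0.     1.   ] -24.0547597734441 0.9694331058188174
enclosing ((-0.3000856637954712, -0.12632063031196594), 65.11398315429688)
[6.90281e+02 2.19660e+01 6.18610e+01 6.00000e-02] 2912 2.6787596383488754 [615.41449585  17.4993102  191.76511836]
```

View pics/w6.png

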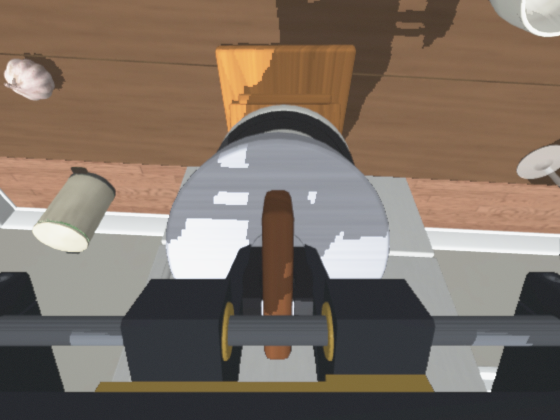

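The tool kept its tilt, and the cap sits square in the grip: its centre is within 0.3 mm of the tool axis and its edge is 14 mm ahead of the TCP. I'll approach along the jar axis.

Request:
{"name": "carry_out", "arguments": {"moves": [[1,3,0.5,8,0],[1,3,0.5,8,0],[1,2.5,0.5,8,0],[1,1,0.5,6,0],[1,0,0,0,0],[1,0,0,0,0]]}}

```text
time: 25.95
eef_pos: [594.1, 16.0, 220.8]
tcp_rot: [[-0.875, -0.045, 0.483], [-0.052, 0.999, -0.002], [-0.482, -0.027, -0.876]]
wrist_force: [0.2, 0.3, -2.5]
width: 13.6
finger_force: 40.0
```

Run:
```python
from jarfit import *
goto(0.2,0,155,4)
```

```text
t 25.95 now jar [ -1.1   0.4 184.5] tool in jar
 [[-1.    -0.006 -0.02 ]
 [-0.006  1.    -0.028]
 [ 0.021 -0.028 -0.999]] 
tool shift [-1.9  0.4 29.5] row [-0.5  0.1  7.4] F [ 0.2  0.3 -2.5] w 13.578722723872756 [-0.22  0.19  1.72  0.15  0.75 -1.93]
```

Request:
{"name": "carry_out", "arguments": {"moves": [[1,-0.6,0.2,8,0],[1,-0.6,0.2,8,0],[1,-0.6,0.2,8,0],[1,-0.3,0.1,6,0],[1,0,0,4,0],[1,0,0,4,0],[1,0,0,0,0]]}}

```text
time: 26.65
eef_pos: [614.2, 16.7, 188.1]
tcp_rot: [[-0.875, -0.045, 0.482], [-0.052, 0.999, -0.002], [-0.482, -0.027, -0.876]]
wrist_force: [0.2, 0.7, -2.4]
width: 13.7
finger_force: 40.0
```

Run:
```python
from jarfit import *
goto(0,0,142,4)
```

```text
t 26.65 now jar [ -0.    0.  146.1] tool in jar
 [[-1.    -0.006 -0.021]
 [-0.006  1.    -0.028]
 [ 0.021 -0.028 -0.999]] 
tool shift [-0.1  0.1  4.1] row [-0.  0.  1.] F [ 0.2  0.7 -2.4] w 13.718211249210054 [-0.21  0.27  1.71  0.16  0.68 -1.93]
```

The cap is over the neck with no contact force. I'll press to about edge 117.

Request:
{"name": "carry_out", "arguments": {"moves": [[1,-0.1,0.1,4,0],[1,-0.1,0.1,4,0],[1,0,0.1,3,0],[1,0,0.1,2,0],[1,0,0,1.5,0],[1,0,0,1,0],[1,0,0,0,0],[1,0,0,0,0]], "grip_force": 55}}

```text
time: 27.45
eef_pos: [621.9, 16.6, 176.4]
tcp_rot: [[-0.874, -0.044, 0.484], [-0.053, 0.999, -0.003], [-0.483, -0.028, -0.875]]
wrist_force: [-11.5, -3.4, 8.4]
width: 13.6
finger_force: 55.3
```

Run:
```python
from jarfit import *
goto(0,0,130.5,1)
f,P,s=cloud("wrist"); j=(P-MOUTH)@RJ+[0,0,150]; T=(P-s["eef_pos"])@s["tcp_rot"]
r=np.hypot(j[...,0],j[...,1]); m=(r<62)&(j[...,2]>140)&(j[...,2]<165)&(abs(T[...,1])>12)
print("cap top jar z",np.median(j[m][:,2]),m.sum(),"force along axis",s["wrist_force"]@RJ[:,2], s["finger_force"])
```

```text
t 27.45 now jar [  0.8  -0.5 132.1] tool in jar
 [[-1.    -0.007 -0.019]
 [-0.006  1.    -0.029]
 [ 0.019 -0.029 -0.999]] 
tool shift [0.7 0.6 1.6] row [0.7 0.6 1.6] F [-11.5  -3.4   8.4] w 13.595567428681512 [-0.21  0.3   1.7   0.16  0.65 -1.93]
cap top jar z 156.45592037339068 17459 force along axis 13.12342743259794 55.29880448142649
```

Request:
{"name": "carry_out", "arguments": {"moves": [[1,0.7,0.5,1.5,0],[1,0.3,0.2,1.5,0],[1,0,0,0,0]]}}

```text
time: 27.8
eef_pos: [622.5, 16.4, 175.5]
tcp_rot: [[-0.873, -0.044, 0.486], [-0.053, 0.999, -0.005], [-0.485, -0.03, -0.874]]
wrist_force: [-30.1, -10.9, 27.5]
width: 13.6
finger_force: 55.1
```

```bash
cat >> jarfit.py <<'E'
def chk():
    goto(0,0,130.5,1)
    f,P,s=cloud("wrist"); j=(P-MOUTH)@RJ+[0,0,150]; T=(P-s["eef_pos"])@s["tcp_rot"]
    r=np.hypot(j[...,0],j[...,1]); m=(r<62)&(j[...,2]>135)&(j[...,2]<175)&(abs(T[...,1])>12)
    print("cap edge jar z",np.median(j[m][:,2])-38,m.sum(),"F jar",(s["wrist_force"]+[0,0,2.4])@RJ,"tq",s["ft_torque"]@RJ, s["finger_force"])
    b=f.astype(int); br=(b[...,2]-b[...,0]>25)&(abs(j[...,2]-116-76+8)<12)&(r<50); q=j[br][:,:2].astype(np.float32)
    if len(q)>30:
        v=cv2.fitLine(q,cv2.DIST_HUBER,0,.01,.01).ravel(); print("bar deg in jar",np.degrees(np.arctan2(v[1],v[0])).round(1),len(q))
    return f
E
python3 -c "
from jarfit import *
chk()"
```

```text
t 27.8 now jar [  0.8  -0.8 131.1] tool in jar
 [[-1.    -0.008 -0.017]
 [-0.007  1.    -0.031]
 [ 0.017 -0.031 -0.999]] 
tool shift [0.8 0.8 0.6] row [0.8 0.8 0.6] F [-30.1 -10.9  27.5] w 13.573971251811555 [-0.2   0.3   1.71  0.16  0.65 -1.93]
cap edge jar z 117.47439953370679 17746 F jar [-11.62812599  -9.2730224   41.22293902] tq [-0.80801109  2.06395162 -0.06025928] 55.13542950153351
bar deg in jar 0.4 3803
```

Request:
{"name": "carry_out", "arguments": {"moves": [[1,0.5,0.5,-1,0],[1,0,0,0,0.08],[1,0,0,0,0.1],[1,0,0,0,0.1],[1,0,0,0,0.1]], "grip_force": 60}}

```text
time: 28.35
eef_pos: [622.2, 18.3, 175.5]
tcp_rot: [[-0.826, 0.284, 0.487], [0.324, 0.946, -0.003], [-0.461, 0.155, -0.874]]
wrist_force: [-14.7, 2.0, 17.7]
width: 13.8
finger_force: 60.6
```

```bash
python3 -c "
from jarfit import *
chk()"
```

```text
t 28.35 now jar [  0.6   1.2 131.2] tool in jar
 [[-0.93   0.367 -0.016]
 [ 0.367  0.93  -0.029]
 [ 0.004 -0.033 -0.999]] 
tool shift [ 0.2 -1.3  0.7] row [ 0.2 -1.3  0.7] F [-14.7   2.   17.7] w 13.843440070821893 [-0.2   0.3   1.71  0.16  0.64 -1.54]
cap edge jar z 117.51847896905787 17307 F jar [-2.59861572  2.72954307 24.66906749] tq [0.73253407 0.78454525 0.56008485] 60.62695809528577
bar deg in jar -20.2 3788
```

Request:
{"name": "carry_out", "arguments": {"moves": [[1,0,-0.6,0,0.1],[1,0,-0.3,0,0.1],[1,0,0,0,0.1],[1,0,0,0,0.1],[1,0,0,0,0.1],[1,0,0,0,0.1]]}}

```text
time: 29.0
eef_pos: [621.9, 17.5, 175.3]
tcp_rot: [[-0.521, 0.701, 0.487], [0.802, 0.598, -0.003], [-0.293, 0.389, -0.874]]
wrist_force: [-14.8, 0.1, 17.1]
width: 13.6
finger_force: 60.3
```

```bash
python3 -c "
from jarfit import *
chk()"
```

```text
t 29.0 now jar [  0.2   0.4 131.2] tool in jar
 [[-0.56   0.828 -0.016]
 [ 0.828  0.56  -0.029]
 [-0.015 -0.029 -0.999]] 
tool shift [-0.2 -0.4  0.7] row [-0.2 -0.4  0.7] F [-14.8   0.1  17.1] w 13.607393047126386 [-0.2   0.3   1.71  0.16  0.64 -0.95]
cap edge jar z 117.58261170156138 16960 F jar [-3.01561117  0.92730069 24.23725085] tq [0.79969874 0.9062663  0.55971367] 60.30810843656809
bar deg in jar -54.9 3753
```

Turning smoothly, with the bar at -55°. Continuing to the stop.

Request:
{"name": "carry_out", "arguments": {"moves": [[1,0,0,0,0.1],[1,0,0,0,0.1],[1,0,0,0,0.1],[1,0,0,0,0.1],[1,0,0,0,0.1],[1,0,0,0,0.1]]}}

```text
time: 29.65
eef_pos: [621.9, 17.4, 175.3]
tcp_rot: [[-0.034, 0.873, 0.487], [0.999, 0.041, -0.003], [-0.023, 0.486, -0.874]]
wrist_force: [-14.0, -0.4, 17.0]
width: 13.7
finger_force: 59.9
```

```bash
python3 -c "
from jarfit import *
chk()"
```

```text
t 29.65 now jar [  0.3   0.3 131.1] tool in jar
 [[ 0.005  1.    -0.016]
 [ 1.    -0.005 -0.029]
 [-0.029 -0.016 -0.999]] 
tool shift [-0.3 -0.3  0.7] row [-0.3 -0.3  0.7] F [-14.   -0.4  17. ] w 13.724432430197451 [-0.2   0.3   1.71  0.16  0.64 -0.35]
cap edge jar z 117.60947879798132 16649 F jar [-2.41212316  0.29882628 23.78538441] tq [0.5518117  0.84014827 0.59470032] 59.901234889402986
bar deg in jar -88.6 3728
```

Request:
{"name": "carry_out", "arguments": {"moves": [[1,0,0,0,0.04],[1,0,0,0,0.03],[1,0,0,0,0]]}}

```text
time: 30.0
eef_pos: [621.8, 17.3, 175.2]
tcp_rot: [[0.024, 0.873, 0.486], [1.0, -0.025, -0.003], [0.009, 0.486, -0.874]]
wrist_force: [-14.9, -0.8, 17.3]
width: 13.4
finger_force: 60.2
```

```bash
python3 -c "
from jarfit import *
chk()"
```

```text
t 30.0 now jar [1.000e-01 2.000e-01 1.311e+02] tool in jar
 [[ 0.071  0.997 -0.017]
 [ 0.997 -0.071 -0.029]
 [-0.03  -0.014 -0.999]] 
tool shift [-0.2 -0.   0.6] row [-0.2 -0.   0.6] F [-14.9  -0.8  17.3] w 13.38374662239888 [-0.2   0.3   1.71  0.16  0.64 -0.28]
cap edge jar z 117.62527138381944 16661 F jar [-3.03788641 -0.02960928 24.50982123] tq [0.38971861 1.03906486 0.76060616] 60.2324401084843
bar deg in jar 88.3 3731
```

Request:
{"name": "carry_out", "arguments": {"moves": [[1,0,0,0,0.04],[1,0,0,0,0.04],[1,0,0,0,0]]}}

```text
time: 30.35
eef_pos: [620.9, 17.1, 174.6]
tcp_rot: [[0.093, 0.87, 0.484], [0.995, -0.104, -0.004], [0.047, 0.482, -0.875]]
wrist_force: [-21.3, -3.3, 16.8]
width: 14.0
finger_force: 62.2
```

```bash
python3 -c "
from jarfit import *
chk()"
```

```text
t 30.35 now jar [ -1.    0.  131.1] tool in jar
 [[ 0.149  0.989 -0.019]
 [ 0.988 -0.15  -0.029]
 [-0.032 -0.014 -0.999]] 
tool shift [0.1 1.  0.5] row [0.1 1.  0.5] F [-21.3  -3.3  16.8] w 13.99983668298598 [-0.2   0.3   1.71  0.16  0.65 -0.2 ]
cap edge jar z 117.64083149752844 16753 F jar [-8.96230552 -2.18418672 27.36158781] tq [-0.00918689  1.72301121  1.14900461] 62.212275109486654
bar deg in jar 86.6 3823
```

The stop is reached: torque rose to 1.15 Nm and the bar stayed put while the tool turned on. I'll ease the twist, let the cap rise, and open.

Request:
{"name": "carry_out", "arguments": {"moves": [[1,0,0.5,0,-0.04],[1,0,0.3,-2,0],[1,0,0,-2,0],[1,0,0,-1.5,0],[1,0,0,0,0]], "grip_force": 20}}

```text
time: 30.9
eef_pos: [618.7, 17.4, 177.9]
tcp_rot: [[0.059, 0.874, 0.482], [0.998, -0.066, -0.002], [0.03, 0.481, -0.876]]
wrist_force: [-9.5, -1.2, 3.6]
width: 14.1
finger_force: 19.7
```

```bash
python3 -c "
from jarfit import *
chk()"
```

```text
t 30.9 now jar [ -1.2   0.4 135. ] tool in jar
 [[ 0.112  0.994 -0.021]
 [ 0.993 -0.112 -0.028]
 [-0.03  -0.018 -0.999]] 
tool shift [-0.1  1.3  4.4] row [-0.1  1.3  4.4] F [-9.5 -1.2  3.6] w 14.111988753675039 [-0.21  0.29  1.71  0.16  0.66 -0.24]
cap edge jar z 122.00156180333056 16519 F jar [-5.32072448 -0.66897616  9.9582637 ] tq [-0.15277787  1.14660959  0.23389643] 19.7173652879178
bar deg in jar -88.5 850
```

Request:
{"name": "carry_out", "arguments": {"moves": [[1,0,0,-1.5,0],[0.6,0,0,0,0],[0.5,0,0,0,0],[0.5,0,0,0,0],[0.5,0,0,0,0],[0.5,0,0,-10,0],[0.5,0,0,-25,0],[0.5,0,0,-30,0],[0.5,0,0,-30,0],[0.5,0,0,0,0]]}}

```text
time: 31.95
eef_pos: [572.7, 17.4, 266.7]
tcp_rot: [[0.06, 0.87, 0.489], [0.998, -0.066, -0.004], [0.029, 0.488, -0.872]]
wrist_force: [0.3, 0.2, -0.7]
width: 44.3
finger_force: 0.0
```

```bash
python3 -c "
from jarfit import *
f=chk(); cv2.imwrite('pics/w7.png',f)
f,P,s=cloud('wrist'); j=(P-MOUTH)@RJ+[0,0,150]
k=j[(np.hypot(j[...,0],j[...,1])<60)&(j[...,2]>140)&(j[...,2]<175)]; c=k.mean(0); V=np.linalg.svd(k-c,full_matrices=False)[2][2]; print('cap top normal in jar',V.round(3),np.median(k[:,2]))
b=j[(np.hypot(j[...,0],j[...,1])<55)&(j[...,2]>185)&(j[...,2]<215)]; print(cv2.minAreaRect(b[:,:2].astype(np.float32)),np.median(b[:,2]))
"
```

```text
t 31.95 now jar [  3.4   2.9 234.9] tool in jar
 [[ 0.112  0.994 -0.014]
 [ 0.993 -0.112 -0.03 ]
 [-0.031 -0.01  -0.999]] 
tool shift [-1.000e-01 -2.000e+00  1.045e+02] row [-1.000e-01 -2.000e+00  1.045e+02] F [ 0.3  0.2 -0.7] w 44.27771253230894 [-0.23  0.1   1.7   0.14  0.85 -0.23]
cap edge jar z 124.49710160953214 10946 F jar [1.13586584 0.20270803 1.26944946] tq [-0.08596471  0.3125547   0.05231971] 0.0
bar deg in jar -4.9 114
cap top normal in jar [ 0.    -0.003  1.   ] 162.54791055762496
((0.5069799423217773, 1.2875747680664062), (79.4317626953125, 14.047082901000977), 87.09434509277344) 199.93020579252567
```

View pics/w7.png

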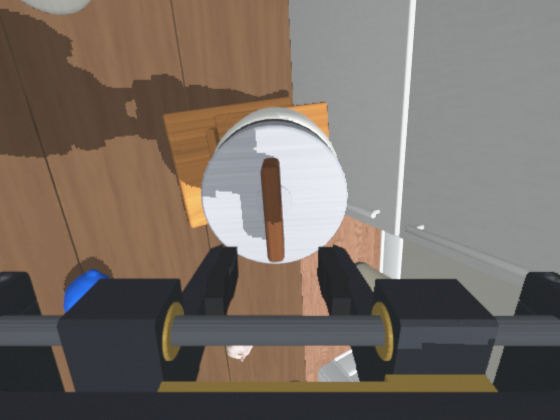

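The cap at (275,200) lies flat and free of the gripper, with its bar along the lug line and its edge near 123 mm, so it is locked. Handing in.

```bash
python3 -c "
from plant import ticket
print(ticket.finish_job())"
```

```text
the job is handed in; nothing more can be done
None
```

The job is handed in at about 32 s: both lemons are in the jar, the cap is pressed, turned to its stop and locked under the lugs, and I never moved the garlic, mug or salt shaker; the hand-in returned no verdict.

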